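# Load, lock and start the specimen jar label reader

## Robot

A 6-joint arm with a two-finger parallel gripper is mounted at the origin on the work surface. World frame = base frame: x ahead of the robot, y to its left, z up, the work surface at z = 0. Lengths are in m, angles in degrees, forces in N, time in s.
With the tool pointing down it reaches from about 0.225 to 0.725 m from the base axis. Payload 3.1 kg.
Tool frame: the origin (TCP) lies at the very end of the fingers, on their centre line; the grasp point (between the pads) lies 19 mm behind it; z points along the fingers, y is the direction in which the jaws open and shut (so a half turn about z gives the same grasp; the last joint's range is limited). The gripper opens to 85 mm and grips with 20 to 120 N. Pads are 22 mm wide; open, the fingers measure 114 mm over their backs; the gripper's body (76 mm by 85 mm) begins 54 mm behind the grasp point. The pads swing forward as they close: fully open they stand 13 mm farther back than shut.
Start: joints at [65.787, 2.75, 5.684, 92.934, 0, 82.678], TCP at [0.153, 0.502, 0.231] pointing down, gripper open.
Joint ranges: [-166.93, 166.93], [-56.73, 111.36], [-69.38, 81.34], [-121.58, 131.49], [-85.45, 84.26], [-180, 180]. Speed limits (degrees/s): [159.86, 159.86, 180, 180, 180, 180].

## Interface

Orientations are given as a 3x3 rotation matrix whose columns are the frame's x, y, z axes.
In Python, from rig import get_state, vision, workorder gives the robot as it stands.
- The arm moves only by the tool apply_moves, never from a script. Its argument "rows" is a list of rows, each a list of 7 numbers: the finger opening in mm, from 0 to 85.4, then the shift along the tool's x, y, z in units of 50 mm (1.0 is 50 mm), then the turn, a rotation vector about the tool's x, y, z in units of 6 degrees (1.0 is 6 degrees). A call has 1 to 5 rows; each row shifts and turns the commanded pose from where the row before left it, along the tool's axes as they then stand; what a row does not reach is not made up. A row lasts 1/8 s, in which the tool goes at most 62.5 mm and 10.7 degrees, less where a joint would pass 70% of its speed; a pose out of reach is approached as far as the arm can. A call is refused whole if a number of a shift passes 1 or a number of a turn 1, either way. A call with a gripper value outside its range is refused whole. The fingers move at their own pace and stop on an object; the grip force is fixed at half the most. Time passes only in rows, so rows that do not move let the fingers close. It gives the time, the measured TCP pose, the force and the opening at its end, in the units of the state.
- get_state(): the state, without advancing time (a new reading comes with each control period).
- vision.snapshot(name): name is "scene" or "top" or "wrist"; returns a dict with "pixels" (384x512x3 uint8, red, green, blue), "depth" (384x512 float32, m along the optical axis (not along the pixel's ray), 0 where there is no reading), "mtx" (3x3 intrinsics, pixels), "eye" and "rotation" of the camera in the world. Camera axes: x right, y up, looking along -z (the intrinsics and any distortion apply to the point x, -y, -z); pixel columns grow to the right and rows downward; lengths in m; the calibration is good to about 2 mm. A picture is of the moment at which its call begins.
- workorder.close_job(): hands the job in, once; it reports no verdict.
The state is a dict: "time": time; "q": joint angles; "dq": joint speeds; "joint_efforts": joint torques, N m; "tcp_pos": TCP position; "tool_rot": TCP orientation; "force": force on the tool from outside, world axes, zero at the start; "torque": the same for the moment, N m; "gripper_width": finger opening in m.
Only numpy, scipy, OpenCV 4.12 (cv2) and the standard library are available. Lean on these libraries where they do the work, as an engineer would, in place of code of your own. Each camera call takes 0.05 s, during which the arm holds its last target.

## Task

Stand every specimen jar upright on the rubber strip of the reader's pulled-out carriage, each turned so that its label squarely faces the reader's window; only then slide the carriage fully home, lock it by pushing the loose steel pin through both eyes until its handle meets the outer eye, and then press the read key right down. At the end all jars must still stand so with the carriage home and pinned, and the other things on the bench must be left where they are.

Things in the scene. Friction and masses are not known exactly. Their poses are not given: they have to be found in the camera images.
- jar1: Specimen jar, at first on the blue 3 mm thick bench mat (may be absent; all jars are alike): clear cylinder with white screw cap, 56 mm across, 70 mm high, 0.12 kg, straight side that may be gripped anywhere. A paper label with black bars is on one side; a black rib on top of the cap points the same way. Origin: centre of the underside; z up along the jar; x points out through the label.
- jar1_label (a point): Middle of the label of jar1: 28 mm out from the jar's axis along its x, 28 mm above its underside.
- jar2: Specimen jar, at first on the blue 3 mm thick bench mat (may be absent; all jars are alike): clear cylinder with white screw cap, 56 mm across, 70 mm high, 0.12 kg, straight side that may be gripped anywhere. A paper label with black bars is on one side; a black rib on top of the cap points the same way. Origin: centre of the underside; z up along the jar; x points out through the label.
- jar2_label (a point): Middle of the label of jar2: 28 mm out from the jar's axis along its x, 28 mm above its underside.
- jar3: Specimen jar, at first on the blue 3 mm thick bench mat (may be absent; all jars are alike): clear cylinder with white screw cap, 56 mm across, 70 mm high, 0.12 kg, straight side that may be gripped anywhere. A paper label with black bars is on one side; a black rib on top of the cap points the same way. Origin: centre of the underside; z up along the jar; x points out through the label.
- jar3_label (a point): Middle of the label of jar3: 28 mm out from the jar's axis along its x, 28 mm above its underside.
- jar4: Specimen jar, at first on the blue 3 mm thick bench mat (may be absent; all jars are alike): clear cylinder with white screw cap, 56 mm across, 70 mm high, 0.12 kg, straight side that may be gripped anywhere. A paper label with black bars is on one side; a black rib on top of the cap points the same way. Origin: centre of the underside; z up along the jar; x points out through the label.
- jar4_label (a point): Middle of the label of jar4: 28 mm out from the jar's axis along its x, 28 mm above its underside.
- station: Label reader, fixed: grey base plate with a white reader block (75 deep x 390 wide mm, top 95 mm above the bench) behind the carriage; its window looks to -x. Origin on the bench under the carriage's middle when home; x points from there to the window, 95 mm away; y along the row of jars; z up.
- carriage (a joint): Carriage slide, m: 0 = fully home (at its end stop, near the reader), up to 0.07 pulled out (station's -x). About 2 N of friction; stays where left. Its handle is an upright black plate 14 mm thick (x), 60 mm wide (y), centred 90 mm to -x of point deck, its top 56 mm above point deck; pinch it from above.
- deck (a point): Centre of the carriage's flat deck, on its top face, 30 mm above the bench; axes as the station's. Deck 140 (x) x 360 (y) mm; the black rubber strip along its middle is 90 (x) x 330 (y) mm, flush. The jars stand on it in one row along y, labels towards +x.
- eye_carriage (a point): Centre of the hole of the eye on the carriage (just beyond its +y end, 60 mm to -x of the deck centre): upright aluminium plate 44 x 44 mm, 8 mm thick along y, with a round 18 mm hole running along the station's y, 48 mm above the bench. Axes as the station's.
- eye_base (a point): Centre of the hole of the outer eye, an equal plate fixed on the base; when the carriage is home it lies exactly 30 mm to +y of eye_carriage, on one axis with it. The pin is pushed in from the +y side, towards -y. Axes as the station's.
- pin: Locking pin, loose, 0.09 kg: steel rod 12 mm thick, 75 mm long, chamfered tip; at its other end a flat black handle 45 long x 30 wide x 12 high mm. Origin: on its underside at the shoulder where rod and handle meet (the rod's axis is 6 mm above); x along the rod to the tip; z up as it lies flat.
- pin_tip (a point): Tip of the pin, on the rod's axis, 75 mm from the shoulder.
- pin_grip (a point): Centre of the pin's handle, 22.5 mm behind the shoulder, on the rod's axis.
- read_key (a joint): Read key, a round black push button 32 mm across on top of the reader block, spring-loaded: 0 = up, 0.006 m = fully down (5 N). Pressed along -z.
- read_key_top (a point): Centre of the top face of the read key.
- petri_mat: Bystander, to be left alone: small clear dish, 40 mm across, 10 mm high, lying on the mat between the jars.
- petri_stack: Bystander, to be left alone: two stacked clear culture dishes, 90 mm across, 30 mm high.
- sanitizer: Bystander, to be left alone: white bottle with grey cap, 64 mm across, 150 mm high.
- beaker: Bystander, to be left alone: white beaker, 70 mm across, 80 mm high.
- slide_box: Bystander, to be left alone: white flat slide box, 80 x 100 x 32 mm.
Things that resemble listed ones, but are neither listed nor needed, are in the scene too. Leave any turquoise look-alike of the pin alone.

How it is judged:
By the outcome, as a careful person would: the job done as asked, in the order asked, and still so for the second after the job is handed in, with the robot touching nothing.
Of jar1, jar2, jar3, jar4 only 3 to 4 are there at a start; the rules pass over those that are not, and their reading is None.
At some moment in a run one of jar1, jar2, jar3, jar4 may be knocked a few centimetres aside while the robot is not near it.
Once in a run the grip may slacken for a moment while it holds something.
It also fails if it takes over 210 s, if anything falls off the work surface, if the arm or the gripper's body presses on something with over 40 N, if the wrist force passes 120 N, or if a joint passes its speed limit or range.

## Working session

There is one attempt and no reset: what is moved stays moved. The work goes in short steps, Python scripts to look and compute and a tool call to move; the robot and the scene stay as the last step left them, time stands still between calls to the robot, and variables do not carry over. Pictures are saved under pics/ and viewed, and the job is handed in when it is done.

Besides the shell and the picture viewer there is one more tool, called after "Request:" as name([rows], argument=value, ...), one row to a line, values as JSON. apply_moves: Moves the arm, as the interface text tells. Its arguments: {"type":"object","properties":{"rows":{"type":"array","items":{"type":"array","items":{"type":"number"}}}},"required":["rows"]}

```bash
ls; mkdir -p pics
cat > h.py <<'E'
import numpy as np, cv2
from rig import get_state, vision, workorder
def snap(n,save=None):
    s=vision.snapshot(n)
    if save: cv2.imwrite('pics/'+save,s['pixels'][:,:,::-1])
    return s
def world(s):
    d=s['depth'];h,w=d.shape;K=s['mtx']
    u,v=np.meshgrid(np.arange(w),np.arange(h))
    x=(u-K[0,2])/K[0,0]*d;y=(v-K[1,2])/K[1,1]*d
    P=np.stack([x,-y,-d],-1)
    return P@np.array(s['rotation']).T+np.array(s['eye'])
def proj(s,p):
    c=(np.array(p)-s['eye'])@np.array(s['rotation'])
    K=s['mtx'];return np.array([K[0,0]*c[...,0]/-c[...,2]+K[0,2],K[1,1]*-c[...,1]/-c[...,2]+K[1,2]]).T
E
python3 - <<'E'
from h import *
for n in ['scene','top','wrist']:
    s=snap(n,n+'0.png'); print(n,s['mtx'],s['eye'],s['rotation'],[k for k in s])
print(get_state())
E
```

```text
pics
scene [[424.11838594   0.         261.62796085]
 [  0.         424.11838594 192.38610278]
 [  0.           0.           1.        ]] [ 1.0477981  -0.8365487   0.95054879] [[ 0.8515688  -0.32779518  0.40912212]
 [ 0.5238888   0.56078129 -0.64114341]
 [-0.01926432  0.76031221  0.64927207]] ['pixels', 'depth', 'mtx', 'eye', 'rotation']
top [[353.80024075   0.         255.72554184]
 [  0.         353.80024075 189.52898991]
 [  0.           0.           1.        ]] [ 0.3477568  -0.0216913   1.11170746] [[ 0.01390031  0.98577482 -0.16749564]
 [-0.99987308  0.01239939 -0.01000351]
 [-0.00778436  0.16761343  0.98582206]] ['pixels', 'depth', 'mtx', 'eye', 'rotation']
wrist [[315.04461292   0.         259.25529047]
 [  0.         315.04461292 192.37688175]
 [  0.           0.           1.        ]] [0.08164203 0.52448014 0.37194742] [[ 0.29104894 -0.91394784 -0.28282479]
 [ 0.956705    0.27727847  0.08849972]
 [-0.0024629  -0.29633764  0.95508007]] ['pixels', 'depth', 'mtx', 'eye', 'rotation']
{'time': 0.15, 'q': array([ 6.57889194e+01,  2.78461239e+00,  5.61380741e+00,  9.29318904e+01,
       -9.64760446e-04,  8.26789543e+01]), 'dq': array([ 0.01565132, -0.05711612,  0.24139491,  0.04022424, -0.02960502,
       -0.0340724 ]), 'joint_efforts': array([ 2.31402802e-03, -3.39258063e+01,  3.20424950e+01,  1.53338973e-02,
       -1.73299804e-04,  2.00002933e-05]), 'tcp_pos': array([0.15234948, 0.50193594, 0.2303865 ]), 'tool_rot': array([[-9.56864058e-01,  2.90535121e-01, -7.19693184e-04],
       [ 2.90535936e-01,  9.56862673e-01, -1.64162096e-03],
       [ 2.11698999e-04, -1.77990482e-03, -9.99998394e-01]]), 'force': array([-0.44727338,  0.05880651, -0.31052456]), 'torque': array([-0.0052329 , -0.02492523,  0.00892047]), 'gripper_width': 0.0856567770372997}
```

View pics/scene0.png

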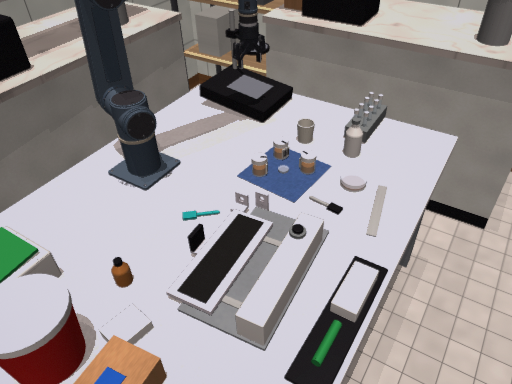

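View pics/top0.png

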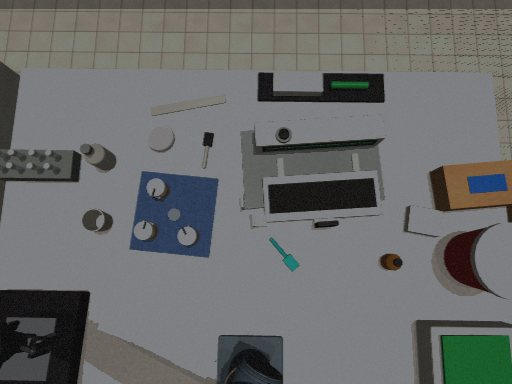

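View pics/wrist0.png

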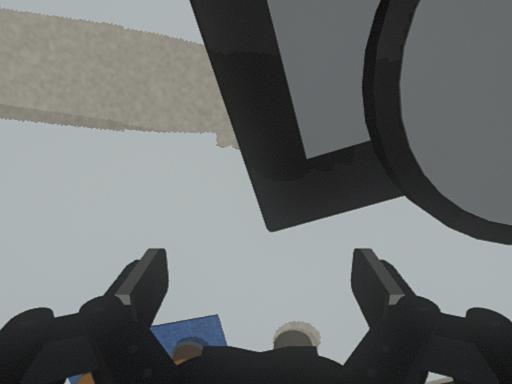

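The top view shows three jars on the blue mat with caps at (157,188), (145,230) and (187,236), and the small dish between them at (174,214). Pin candidates are the steel one with a black handle at (207,150) and the turquoise one at (285,255), which is the look-alike to leave. I'll crop close on these.

Run:
```python
from h import *
s=snap('top');im=s['pixels'][:,:,::-1]
a=cv2.resize(im[125:260,120:225],None,fx=5.5,fy=4.4*1.0,interpolation=cv2.INTER_CUBIC)
a=cv2.resize(im[125:260,120:225],None,fx=4.4,fy=4.4,interpolation=cv2.INTER_CUBIC)
cv2.imwrite('pics/c1.png',a)
b=cv2.resize(im[105:240,230:395],None,fx=4.4,fy=4.4,interpolation=cv2.INTER_CUBIC);cv2.imwrite('pics/c2.png',b)
np.save('top_w.npy',world(s))
W=world(s)
def p(u,v):print((u,v),W[v,u].round(4))
for q in [(157,188),(145,230),(187,236),(174,214),(207,158),(208,138),(285,255),(320,195),(284,134),(325,224),(244,205),(257,221),(300,300),(244,160),(330,125),(200,220)]:p(*q)
```

```text
(157, 188) [0.5258 0.2849 0.0694]
(145, 230) [0.4001 0.3126 0.0693]
(187, 236) [0.3844 0.1884 0.0683]
(174, 214) [0.4542 0.2443 0.009 ]
(207, 158) [6.382e-01 1.489e-01 2.000e-04]
(208, 138) [0.7021 0.1464 0.0112]
(285, 255) [ 0.3329 -0.1027  0.0125]
(320, 195) [ 0.5165 -0.209   0.0328]
(284, 134) [ 0.6831 -0.0922  0.1159]
(325, 224) [ 0.4239 -0.2136  0.0818]
(244, 205) [0.4855 0.0257 0.008 ]
(257, 221) [ 0.4344 -0.0159  0.0263]
(300, 300) [ 0.1993 -0.1492 -0.0018]
(244, 160) [0.6309 0.0285 0.0083]
(330, 125) [ 0.7211 -0.2324  0.0916]
(200, 220) [0.437  0.1629 0.0035]
```

View pics/c1.png

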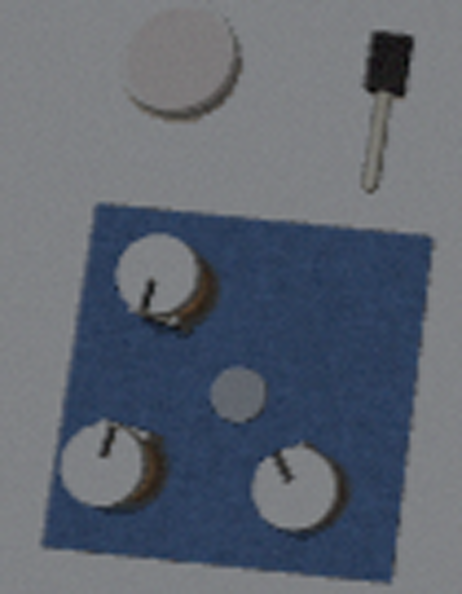

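View pics/c2.png

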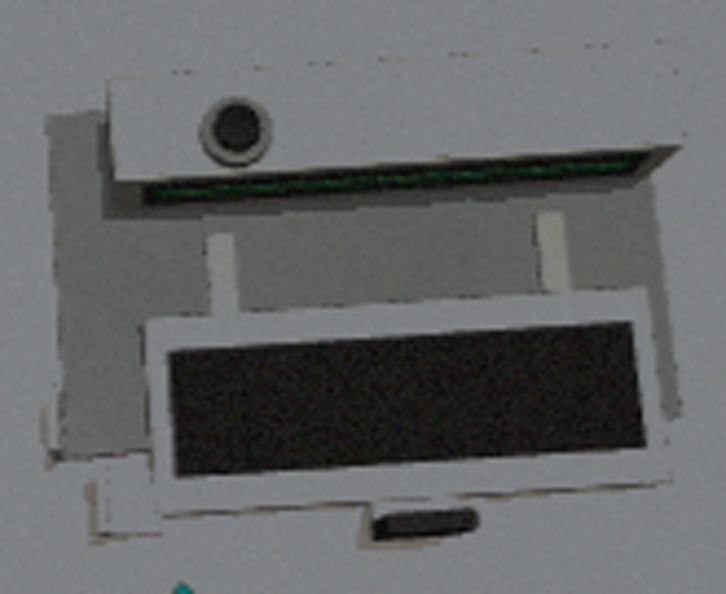

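```bash
cat >> h.py <<'E'
from scipy.optimize import least_squares
def ransac_top(W,m,n=0):
    return W[m]
def fitcirc(P):
    # boundary fit via min enclosing circle on hull, robust
    c,r=cv2.minEnclosingCircle((P[:,:2]*1000).astype(np.float32));return np.array(c)/1000,r/1000
def jars(s,zlo,zhi,box,minpx=40):
    W=world(s);g=s['pixels'].astype(float).mean(2)
    m=(W[...,2]>zlo)&(W[...,2]<zhi)&(W[...,0]>box[0])&(W[...,0]<box[1])&(W[...,1]>box[2])&(W[...,1]<box[3])&(s['depth']>0)
    n,l,st,cen=cv2.connectedComponentsWithStats(m.astype(np.uint8),connectivity=4)
    out=[]
    for i in range(1,n):
        if st[i,4]<minpx: continue
        k=l==i;P=W[k];c=P.mean(0);cm,r=fitcirc(P)
        gg=g[k];d=gg<0.62*np.median(gg);D=P[d]
        rib=D.mean(0)-c if len(D) else np.zeros(3)
        out.append((c,cm,r,st[i,4],len(D),np.degrees(np.arctan2(rib[1],rib[0])),np.hypot(*rib[:2])))
    return out
E
python3 - <<'E'
from h import *
s=snap('top');W=world(s);g=s['pixels'].astype(float).mean(2)
for j in jars(s,.055,.09,(.3,.6,.1,.4)):print(j)
x,y,z=W[...,0],W[...,1],W[...,2]
m=(g<60)&(abs(z-.03)<.012)&(x>.42)&(x<.6)&(y>-.4)&(y<0)
m=cv2.morphologyEx(m.astype(np.uint8),cv2.MORPH_OPEN,np.ones((3,3)))>0
r=cv2.minAreaRect((W[m][:,:2]*1000).astype(np.float32));print('strip',r,W[m].mean(0),m.sum())
m=(abs(z-.03)<.006)&(x>.42)&(x<.62)&(y>-.42)&(y<0.02)
m=cv2.morphologyEx(m.astype(np.uint8),cv2.MORPH_OPEN,np.ones((5,5)))>0
r=cv2.minAreaRect((W[m][:,:2]*1000).astype(np.float32));print('deck',r,W[m].mean(0),m.sum())
m=(z>.07)&(x>.38)&(x<.48)&(y>-.42)&(y<0.05)
r=cv2.minAreaRect((W[m][:,:2]*1000).astype(np.float32));print('handle',r,W[m].mean(0),m.sum())
for nm,(a,b) in {'eyeA':((.40,.475),(-.06,.01)),'eyeB':((.44,.56),(.005,.06))}.items():
    m=(z>.055)&(x>a[0])&(x<a[1])&(y>b[0])&(y<b[1]);P=W[m]
    if m.sum()>3: print(nm,cv2.minAreaRect((P[:,:2]*1000).astype(np.float32)),P.mean(0),m.sum())
m=(z>.0875)&(z<.102)&(x>.5)&(x<.8)&(y>-.42)&(y<0.05);P=W[m]
print('block',cv2.minAreaRect((P[:,:2]*1000).astype(np.float32)),P.mean(0),m.sum())
m=(z>.105)&(z<.13)&(x>.5)&(x<.8)&(y>-.42)&(y<0.05);P=W[m]
print('key',cv2.minAreaRect((P[:,:2]*1000).astype(np.float32)),P.mean(0),m.sum())
m=(x>.66)&(x<.74)&(y>.12)&(y<.18)&(g<60);P=W[m]
print('pinhandle',cv2.minAreaRect((P[:,:2]*1000).astype(np.float32)),P.mean(0),m.sum())
m=(x>.60)&(x<.69)&(y>.12)&(y<.18)&(z>.006);P=W[m]
print('rod',P.mean(0),m.sum(), P[P[:,0].argmin()])
E
```

```text
(array([0.52805757, 0.28901619, 0.07011765]), array([0.52882751, 0.29058792]), 0.027912532806396485, np.int32(288), 36, np.float64(-151.88104276682554), np.float64(0.0162295141646126))
(array([0.39941654, 0.31746161, 0.07006048]), array([0.39968591, 0.31949771]), 0.02813762855529785, np.int32(307), 35, np.float64(-76.45327693191295), np.float64(0.01453389798061089))
(array([0.38509756, 0.18911514, 0.07053444]), array([0.38572134, 0.1902627 ]), 0.02780851173400879, np.int32(293), 28, np.float64(-39.1996035130635), np.float64(0.005749645256362024))
strip ((516.32373046875, -215.1348114013672), (90.38246154785156, 327.68560791015625), 4.330674648284912) [ 0.51601088 -0.21467059  0.02881091] 3009
deck ((512.9456176757812, -213.87709045410156), (146.92779541015625, 359.342041015625), 4.408803939819336) [ 0.51475406 -0.21322315  0.0286278 ] 4928
handle ((431.50860595703125, -107.70193481445312), (284.39697265625, 47.307430267333984), 80.80351257324219) [ 0.42724661 -0.20494758  0.08309194] 113
eyeA ((439.961669921875, -3.5231423377990723), (41.919677734375, 7.636329650878906), 5.327238082885742) [ 0.43876466 -0.00353125  0.06783057] 41
eyeB ((493.5480041503906, 30.77122688293457), (42.18589401245117, 7.461880207061768), 6.302308559417725) [0.49298199 0.03073374 0.06772041] 41
block ((704.4349365234375, -199.17599487304688), (77.94623565673828, 389.4339904785156), 4.337179660797119) [ 0.70482573 -0.20554882  0.09305074] 2892
key ((685.4247436523438, -90.97817993164062), (42.5655632019043, 41.7569694519043), 8.885616302490234) [ 0.68402455 -0.09066635  0.11127477] 146
pinhandle ((699.761962890625, 147.2165985107422), (27.9876766204834, 43.77958679199219), 83.30876159667969) [0.69885561 0.14685583 0.00944159] 119
rod [0.65596266 0.15271518 0.00923259] 101 [0.60628087 0.15611532 0.00843438]
```

Request:
apply_moves([
  [85,-0.95,-0.34,-0.04,0,0,0],
  [85,-0.95,-0.34,-0.04,0,0,0],
  [85,-0.95,-0.34,-0.04,0,0,0],
  [85,-0.95,-0.34,-0.04,0,0,0],
  [85,-0.95,-0.34,-0.04,0,0,0],
])

```text
time: 0.88
tcp_pos: [0.3562, 0.3509, 0.2413]
tool_rot: [[-0.957, 0.29, 0.0], [0.29, 0.957, 0.0], [-0.0, 0.0, -1.0]]
force: [0.1, 0.1, -0.5]
gripper_width: 0.0849
```

Request:
apply_moves([
  [85,-0.95,-0.34,-0.04,0,0,0],
  [85,-0.95,-0.34,-0.04,0,0,0],
  [85,-0.95,-0.34,-0.04,0,0,0],
  [85,-0.95,-0.34,-0.04,0,0,0],
  [85,-0.95,-0.34,-0.04,0,0,0],
])

```text
time: 1.5
tcp_pos: [0.5588, 0.2006, 0.2512]
tool_rot: [[-0.957, 0.291, -0.0], [0.291, 0.957, 0.0], [0.0, 0.0, -1.0]]
force: [0.5, 0.4, 0.7]
gripper_width: 0.0849
```

Request:
apply_moves([
  [85,0,0,0,0,0,0],
  [85,0,0,0,0,0,0],
])

```text
time: 1.75
tcp_pos: [0.5573, 0.2017, 0.2509]
tool_rot: [[-0.957, 0.291, -0.001], [0.291, 0.957, 0.0], [0.001, -0.0, -1.0]]
force: [0.2, 0.2, -0.1]
gripper_width: 0.085
```

Tracking is accurate. I'll look through the wrist camera.

Run:
```python
from h import *
s=snap('wrist');im=s['pixels'][:,:,::-1]
cv2.imwrite('pics/w1.png',cv2.resize(im,None,fx=1.5,fy=1.5))
for j in jars(s,.06,.085,(.3,.6,.1,.4),200):print(j)
```

```text
(array([0.40139869, 0.18824793, 0.07154848]), array([0.39056445, 0.19055661]), 0.027354463577270508, np.int32(1500), 310, np.float64(62.73961241809738), np.float64(0.011518473554173217))
(array([0.52934473, 0.29076185, 0.0719332 ]), array([0.53039539, 0.29137051]), 0.027874059677124023, np.int32(2548), 195, np.float64(-158.88927658008342), np.float64(0.013193507458594846))
```

View pics/w1.png

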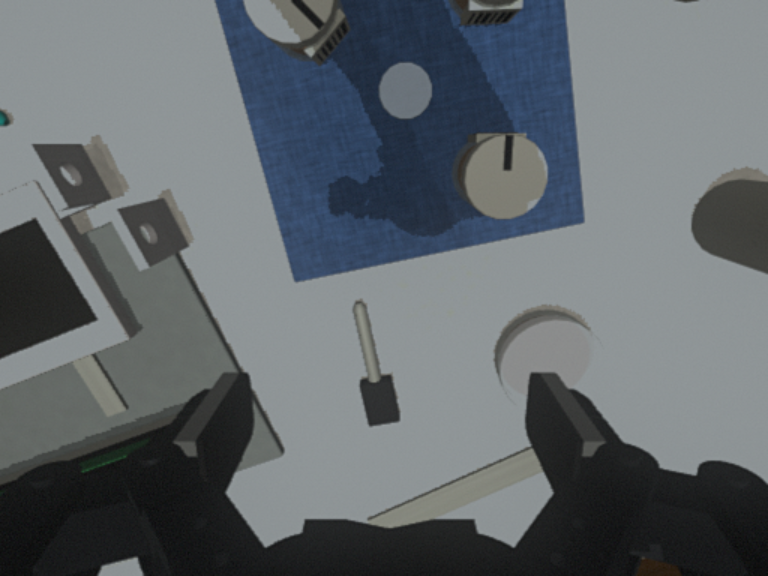

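```bash
cat >> h.py <<'E'
def ribs(s,box,zlo=.062,zhi=.085,minpx=300,thr=.5):
    W=world(s);g=s['pixels'].astype(float).mean(2)
    x,y,z=W[...,0],W[...,1],W[...,2]
    m=(z>zlo)&(z<zhi)&(x>box[0])&(x<box[1])&(y>box[2])&(y<box[3])&(s['depth']>0)
    n,l,st,cen=cv2.connectedComponentsWithStats(m.astype(np.uint8),connectivity=4)
    for i in range(1,n):
        if st[i,4]<minpx: continue
        k=l==i;P=W[k];c,r=fitcirc(P);zt=np.median(P[:,2])
        R=np.hypot(x-c[0],y-c[1])
        d=(k&(g<thr*np.median(g[k]))&(R<.026)&(abs(z-zt)<.006)).astype(np.uint8)
        nn,ll,ss,_=cv2.connectedComponentsWithStats(d)
        if nn<2: print('norib',c);continue
        j=1+ss[1:,4].argmax();D=W[ll==j][:,:2];o=D.mean(0)-c
        v=cv2.fitLine((D*1000).astype(np.float32),cv2.DIST_HUBER,0,.01,.01).ravel()[:2]
        if v@o<0:v=-v
        b=st[i]
        print('ctr',c.round(4),'r',round(r,4),'z',zt.round(4),'n',b[4],'edge' if b[1]==0 or b[0]==0 or b[0]+b[2]==512 or b[1]+b[3]==384 else '','rib n',ss[j,4],'axis',np.degrees(np.arctan2(v[1],v[0])).round(1),'ctrdir',np.degrees(np.arctan2(o[1],o[0])).round(1),np.hypot(*o).round(4))
E
python3 - <<'E'
from h import *
s=snap('wrist');W=world(s);g=s['pixels'].astype(float).mean(2);x,y,z=W[...,0],W[...,1],W[...,2]
ribs(s,(.3,.6,.1,.4))
m=(x>.64)&(x<.75)&(y>.11)&(y<.2)&(g<60)&(z<.02);m=cv2.morphologyEx(m.astype(np.uint8),cv2.MORPH_OPEN,np.ones((5,5)))>0
P=W[m];print('pinhandle',cv2.minAreaRect((P[:,:2]*1000).astype(np.float32)),np.median(P,0),m.sum())
m=(x>.58)&(x<.675)&(y>.12)&(y<.18)&(z>.005)&(z<.02);P=W[m]
print('rod',P.mean(0),m.sum(), P[P[:,0].argmin()],cv2.minAreaRect((P[:,:2]*1000).astype(np.float32)))
for nm,(a,b) in {'eyeA':((.40,.475),(-.03,.02)),'eyeB':((.45,.56),(.02,.06))}.items():
    m=(z>.03)&(z<.08)&(x>a[0])&(x<a[1])&(y>b[0])&(y<b[1]);P=W[m];print(nm,cv2.minAreaRect((P[:,:2]*1000).astype(np.float32)),P.mean(0),P.min(0),P.max(0),m.sum())
E
```

```text
ctr [0.3907 0.1904] r 0.0273 z 0.0721 n 1490 edge rib n 126 axis 31.0 ctrdir 39.0 0.0136
ctr [0.5305 0.2916] r 0.0281 z 0.0721 n 2527  rib n 101 axis 163.0 ctrdir 165.7 0.0156
pinhandle ((700.6072387695312, 149.54766845703125), (28.814210891723633, 43.931304931640625), 83.5626220703125) [0.69948495 0.14983149 0.01108552] 604
rod [0.63939424 0.15628574 0.00967531] 438 [0.60471578 0.15827467 0.00700482] ((640.1262817382812, 155.82388305664062), (11.99807357788086, 70.92825317382812), 83.64161682128906)
eyeA ((441.15594482421875, -2.208069324493408), (44.188697814941406, 10.642163276672363), 5.589463710784912) [ 4.40834859e-01 -2.31360281e-04  5.50963698e-02] [ 0.41886931 -0.00929137  0.03002958] [0.46338729 0.00402855 0.07118634] 1365
eyeB ((495.75567626953125, 31.88064956665039), (43.92595291137695, 9.924606323242188), 4.915112495422363) [0.49521719 0.03403105 0.0555375 ] [0.47364588 0.02542949 0.03005391] [0.51771824 0.03815339 0.07133108] 1074
```

Request:
apply_moves([
  [85,0.52,0.78,0,0,0,0],
  [85,0.52,0.78,0.1,0,0,0],
  [85,0,0,0.95,0,0,0],
  [85,0,0,0.95,0,0,0],
  [85,0,0,0.6,0,0,0],
])

```text
time: 2.48
tcp_pos: [0.5279, 0.2923, 0.1188]
tool_rot: [[-0.958, 0.288, -0.003], [0.288, 0.958, -0.001], [0.002, -0.002, -1.0]]
force: [0.1, 0.9, -0.1]
gripper_width: 0.0846
```

```bash
cat >> h.py <<'E'
def go(p,yaw=None):
    """print delta in tool units to reach world p (tool down), yaw of tool x deg"""
    st=get_state();R=st['tool_rot'];d=(np.array(p)-st['tcp_pos'])@R/.05
    cy=np.degrees(np.arctan2(R[1,0],R[0,0]))
    print('t',round(st['time'],2),'tcp',st['tcp_pos'].round(4),'yaw',cy.round(2),'tilt',np.degrees(np.arccos(min(1,-R[2,2]))).round(2),'q6',st['q'][5].round(1),'w',round(st['gripper_width'],4),'F',st['force'].round(1))
    print('delta tool units',d.round(3))
    if yaw is not None:
        t=-((yaw-cy+180)%360-180)/6; print('turn units z',round(t,3)); c,sn=np.cos(np.radians(yaw)),np.sin(np.radians(yaw))
        R2=np.array([[c,sn,0],[sn,-c,0],[0,0,-1]]);print('delta after turn',((np.array(p)-st['tcp_pos'])@R2/.05).round(3))
E
python3 -c "
from h import *
go((.530,.2913,.027),163.1)"
```

```text
t 2.48 tcp [0.5279 0.2923 0.1188] yaw 163.27 tilt 0.18 q6 39.3 w 0.0846 F [ 0.1  0.9 -0.1]
delta tool units [-0.051 -0.004  1.836]
turn units z 0.029
delta after turn [-0.047 -0.007  1.836]
```

Run:
```python
from h import *
s=snap('wrist','w2.png'); ribs(s,(.45,.6,.2,.4)); go((.530,.2913,.027))
```

```text
ctr [0.5301 0.2915] r 0.0281 z 0.0721 n 5561  rib n 211 axis 163.1 ctrdir 163.1 0.0159
t 2.52 tcp [0.5258 0.2912 0.1145] yaw 163.25 tilt 0.57 q6 39.3 w 0.0848 F [-1.7 -0.5 -3.5]
delta tool units [-0.094  0.036  1.748]
```

View pics/w2.png

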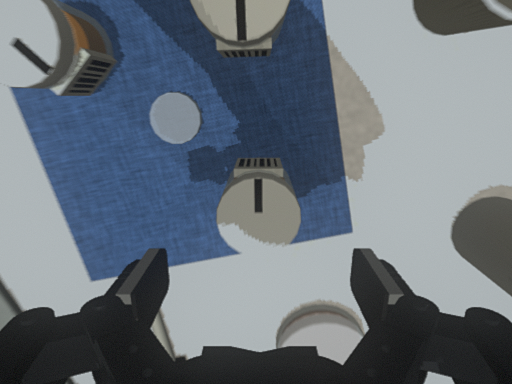

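Request:
apply_moves([
  [85,-0.03,0,0.7,0,0,0],
  [85,-0.03,0,0.6,0,0,0],
  [85,0,0,0.4,0,0,0],
  [85,0,0,0,0,0,0],
])

```text
time: 3.02
tcp_pos: [0.5313, 0.2907, 0.0353]
tool_rot: [[-0.957, 0.289, -0.003], [0.289, 0.957, -0.001], [0.003, -0.002, -1.0]]
force: [0.1, 0.4, 0.2]
gripper_width: 0.0853
```

Request:
apply_moves([
  [45,0,0,0,0,0,0],
  [45,0,0,0,0,0,0],
  [45,0,0,0,0,0,0],
  [45,0,0,0,0,0,0],
])

```text
time: 3.52
tcp_pos: [0.5351, 0.2914, 0.039]
tool_rot: [[-0.957, 0.29, 0.004], [0.29, 0.957, 0.002], [-0.003, 0.003, -1.0]]
force: [0.3, 0.7, 6.2]
gripper_width: 0.0548
```

Request:
apply_moves([
  [45,0,0,0,0,0,0],
  [45,0,0,0,0,0,0],
  [45,0,0,0,0,0,0],
])

```text
time: 3.9
tcp_pos: [0.535, 0.2914, 0.0389]
tool_rot: [[-0.957, 0.29, 0.004], [0.29, 0.957, 0.002], [-0.003, 0.003, -1.0]]
force: [-0.5, 0.6, 6.6]
gripper_width: 0.0545
```

Run:
```python
from h import *
go((.5,-.3,.12),4.35)
s=snap('wrist','w3.png')
```

```text
t 3.9 tcp [0.535  0.2914 0.0389] yaw 163.11 tilt 0.25 q6 39.1 w 0.0545 F [-0.5  0.6  6.6]
delta tool units [ -2.77  -11.516  -1.648]
turn units z 26.461
delta after turn [-1.596 11.741 -1.622]
```

View pics/w3.png

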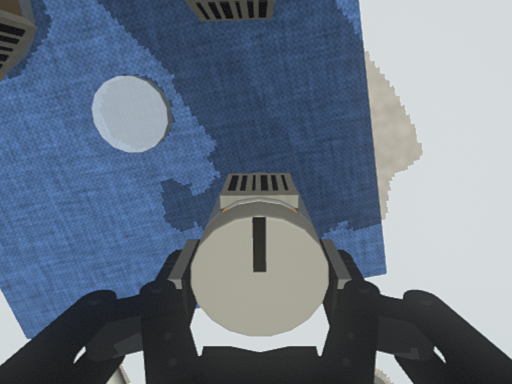

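Request:
apply_moves([
  [45,0,0,-0.3,0,0,0],
  [45,0,0,-0.6,0,0,0],
  [45,0,0,-0.8,0,0,0.5],
  [45,0,0,-0.3,0,0,1],
  [45,0,0,0,0,0,1],
])

```text
time: 4.58
tcp_pos: [0.5347, 0.291, 0.1394]
tool_rot: [[-0.847, 0.531, 0.004], [0.531, 0.847, 0.002], [-0.003, 0.003, -1.0]]
force: [-0.1, -0.3, -1.5]
gripper_width: 0.0548
```

Request:
apply_moves([
  [45,0,0,0,0,0,1],
  [45,0,0,0,0,0,1],
  [45,0,0,0,0,0,1],
  [45,0,0,0,0,0,1],
  [45,0,0,0,0,0,1],
])

```text
time: 5.2
tcp_pos: [0.5331, 0.2903, 0.1365]
tool_rot: [[-0.468, 0.884, -0.001], [0.884, 0.468, -0.0], [-0.0, -0.001, -1.0]]
force: [-0.1, 1.0, -1.4]
gripper_width: 0.0544
```

Request:
apply_moves([
  [45,0,0,0,0,0,1],
  [45,0,0,0,0,0,1],
  [45,0,0,0,0,0,1],
  [45,0,0,0,0,0,1],
  [45,0,0,0,0,0,1],
])

```text
time: 5.82
tcp_pos: [0.5331, 0.2903, 0.1365]
tool_rot: [[0.037, 0.999, -0.001], [0.999, -0.037, -0.0], [-0.0, -0.001, -1.0]]
force: [-0.5, -0.6, -1.1]
gripper_width: 0.0545
```

Request:
apply_moves([
  [45,0,0,0,0,0,1],
  [45,0,0,0,0,0,1],
  [45,0,0,0,0,0,1],
  [45,0,0,0,0,0,1],
  [45,0,0,0,0,0,1],
])

```text
time: 6.45
tcp_pos: [0.5331, 0.2903, 0.1365]
tool_rot: [[0.531, 0.847, -0.001], [0.847, -0.531, -0.0], [-0.001, -0.0, -1.0]]
force: [0.8, -0.3, -0.5]
gripper_width: 0.0546
```

Request:
apply_moves([
  [45,0,0,0,0,0,1],
  [45,0,0,0,0,0,1],
  [45,0,0,0,0,0,1],
  [45,0,0,0,0,0,1],
  [45,0,0,0,0,0,1],
])

```text
time: 7.08
tcp_pos: [0.5331, 0.2903, 0.1365]
tool_rot: [[0.884, 0.468, -0.001], [0.468, -0.884, -0.0], [-0.001, -0.0, -1.0]]
force: [1.1, -0.1, -1.6]
gripper_width: 0.0546
```

Run:
```python
from h import *
go((.5243,-.3198,.14),4.35)
s=snap('wrist','w4.png')
st=get_state();p=st['tcp_pos'];ribs(s,(p[0]-.06,p[0]+.06,p[1]-.06,p[1]+.06),.15,.2)
```

```text
t 7.08 tcp [0.5331 0.2903 0.1365] yaw 27.9 tilt 0.05 q6 174.3 w 0.0546 F [ 1.1 -0.1 -1.6]
delta tool units [-5.867 10.701 -0.065]
turn units z 3.926
delta after turn [-1.101 12.154 -0.07 ]
ctr [0.5363 0.2916] r 0.0618 z 0.1704 n 28768  rib n 4 axis 14.7 ctrdir 32.2 0.0236
```

Request:
apply_moves([
  [45,-0.225,0.41,0,0,0,0],
  [45,-0.45,0.82,0,0,0,0],
  [45,-0.45,0.82,0,0,0,0],
  [45,-0.45,0.82,0,0,0,0],
  [45,-0.45,0.82,0,0,0,0],
])

```text
time: 7.75
tcp_pos: [0.5304, 0.0775, 0.1365]
tool_rot: [[0.882, 0.472, -0.0], [0.472, -0.882, -0.001], [-0.0, 0.001, -1.0]]
force: [0.3, 0.5, -1.2]
gripper_width: 0.0546
```

Request:
apply_moves([
  [45,-0.45,0.82,0,0,0,0],
  [45,-0.45,0.82,0,0,0,0],
  [45,-0.45,0.82,0,0,0,0.3],
  [45,-0.45,0.82,0,0,0,0.5],
  [45,-0.43,0.83,0,0,0,0.5],
])

```text
time: 8.38
tcp_pos: [0.523, -0.156, 0.1366]
tool_rot: [[0.938, 0.346, -0.0], [0.346, -0.938, -0.001], [-0.0, 0.0, -1.0]]
force: [0.8, -1.4, -0.9]
gripper_width: 0.0546
```

Run:
```python
from h import *
go((.5243,-.3198,.14),4.35)
```

```text
t 8.38 tcp [ 0.523  -0.156   0.1366] yaw 20.24 tilt 0.03 q6 136.1 w 0.0546 F [ 0.8 -1.4 -0.9]
delta tool units [-1.11   3.083 -0.067]
turn units z 2.649
delta after turn [-0.223  3.269 -0.068]
```

Request:
apply_moves([
  [45,0,0,0,0,0,0.9],
  [45,0,0,0,0,0,0.9],
  [45,0,0,0,0,0,0.85],
  [45,-0.06,0.5,0,0,0,0],
  [45,-0.06,0.8,0,0,0,0],
])

```text
time: 9.0
tcp_pos: [0.5222, -0.2193, 0.1366]
tool_rot: [[0.997, 0.08, -0.001], [0.08, -0.997, -0.0], [-0.001, -0.0, -1.0]]
force: [0.6, 0.5, -0.7]
gripper_width: 0.0542
```

Request:
apply_moves([
  [45,-0.06,0.8,0,0,0,0],
  [45,-0.04,0.7,0,0,0,0],
  [45,0,0.4,0,0,0,0],
  [45,0,0,0,0,0,0],
])

```text
time: 9.5
tcp_pos: [0.5248, -0.3151, 0.1362]
tool_rot: [[0.997, 0.075, -0.0], [0.075, -0.997, 0.001], [-0.0, -0.001, -1.0]]
force: [0.6, -0.4, -1.0]
gripper_width: 0.0548
```

Run:
```python
from h import *
go((.5243,-.3198,.14),4.35)
s=snap('wrist','w4.png'); t=snap('top')
im=t['pixels'][:,:,::-1]
cv2.imwrite('pics/t4.png',cv2.resize(im[90:270,110:400],None,fx=2.7,fy=2.7,interpolation=cv2.INTER_CUBIC))
```

```text
t 9.5 tcp [ 0.5248 -0.3151  0.1362] yaw 4.31 tilt 0.04 q6 138.4 w 0.0548 F [ 0.6 -0.4 -1. ]
delta tool units [-0.016  0.094 -0.077]
turn units z -0.006
delta after turn [-0.016  0.094 -0.077]
```

View pics/w4.png

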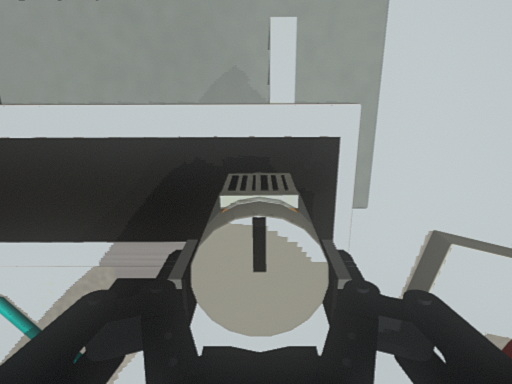

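View pics/t4.png

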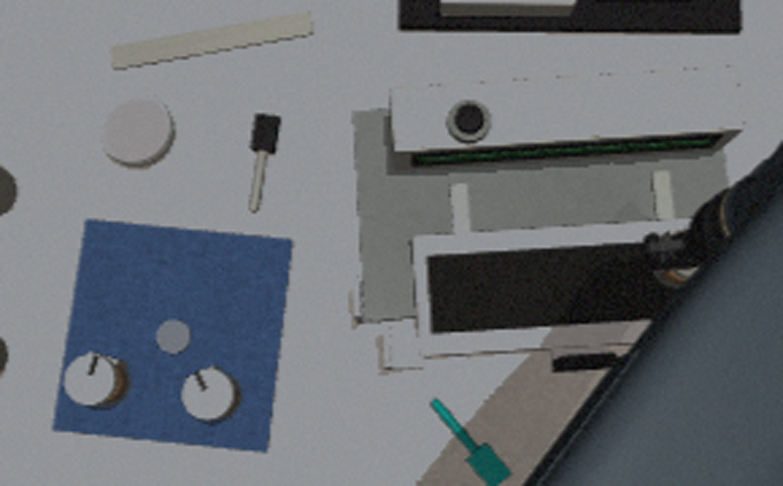

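Run:
```python
from h import *
s=snap('wrist');st=get_state();W=world(s);g=s['pixels'].astype(float).mean(2)
K=s['mtx'];R=np.array(s['rotation'])
def atz(u,v,z):
    d=R@np.array([(u-K[0,2])/K[0,0],-(v-K[1,2])/K[1,1],-1]);return s['eye']+d*(z-s['eye'][2])/d[2]
print('jar',atz(260,268,.170),'tcp',st['tcp_pos'],W[300,250],W[300,270])
for u,v in [(50,105),(50,138),(50,241),(30,266),(150,105),(150,138),(340,138),(361,104)]: print((u,v),atz(u,v,.03).round(4))
P=W;z=P[...,2];m=(abs(z-.03)<.01)&(g<70)&(P[...,1]>-.28);print(np.median(z[m]))
```

```text
jar [ 0.53833405 -0.31211941  0.17      ] tcp [ 0.52534023 -0.3126792   0.13634353] [ 0.52265548 -0.30927081  0.16880587] [ 0.5241307  -0.3172529   0.16997097]
(50, 105) [ 0.5825 -0.1489  0.03  ]
(50, 138) [ 0.5573 -0.146   0.03  ]
(50, 241) [ 0.4675 -0.1353  0.03  ]
(30, 266) [ 0.4414 -0.1146  0.03  ]
(150, 105) [ 0.5883 -0.2247  0.03  ]
(150, 138) [ 0.5633 -0.224   0.03  ]
(340, 138) [ 0.5748 -0.3722  0.03  ]
(361, 104) [ 0.6014 -0.3842  0.03  ]
0.029705709960446164
```

Run:
```python
from h import *
s=snap('wrist');st=get_state();W=world(s);g=s['pixels'].astype(float).mean(2)
p=st['tcp_pos'];z=W[...,2]
u,v=np.meshgrid(range(512),range(384))
m=(z>.164)&(z<.180)&(u>180)&(u<340)&(v>190)&(v<345)&(g>90)
m=cv2.morphologyEx(m.astype(np.uint8),cv2.MORPH_OPEN,np.ones((5,5)))>0
print(p,np.median(W[m],0),fitcirc(W[m]),m.sum(),W[m].min(0),W[m].max(0), st['q'])
for vv in (205,230,260,300,330): print(vv,W[vv,245].round(4),W[vv,285].round(4))
```

```text
[ 0.52549356 -0.31254939  0.13639713] [ 0.53446401 -0.31275155  0.16945738] (array([ 0.53245422, -0.31156116]), 0.028373775482177736) 12885 [ 0.50457644 -0.33946268  0.1640035 ] [ 0.56073219 -0.28460289  0.1717916 ] [-3.70378470e+01  1.56402354e+01  9.36368285e+00  8.37639795e+01
  2.51373102e-02  1.38460907e+02]
205 [ 0.559  -0.304   0.1565] [ 0.5582 -0.321   0.1505]
230 [ 0.5537 -0.3049  0.1693] [ 0.5555 -0.3197  0.1708]
260 [ 0.5409 -0.3057  0.1689] [ 0.543  -0.321   0.1705]
300 [ 0.5231 -0.3069  0.1694] [ 0.5243 -0.323   0.1693]
330 [ 0.5093 -0.3078  0.1704] [ 0.5098 -0.3245  0.1695]
```

Request:
apply_moves([
  [45,-0.07,0.08,0.2,0,0,0],
  [45,-0.07,0.07,0.4,0,0,0],
  [45,0,0,0.4,0,0,0],
  [45,0,0,0.25,0,0,0],
  [45,0,0,0.08,0,0,0],
])

```text
time: 10.32
tcp_pos: [0.5183, -0.3211, 0.0683]
tool_rot: [[0.997, 0.077, -0.002], [0.077, -0.997, 0.001], [-0.002, -0.002, -1.0]]
force: [-0.5, 0.2, -0.1]
gripper_width: 0.0547
```

Request:
apply_moves([
  [45,0,0,0.04,0,0,0],
  [45,0,0,0,0,0,0],
  [45,0,0,0,0,0,0],
])

```text
time: 10.7
tcp_pos: [0.5196, -0.3223, 0.0687]
tool_rot: [[0.997, 0.077, 0.001], [0.077, -0.997, -0.001], [0.001, 0.001, -1.0]]
force: [0.7, 0.2, -0.9]
gripper_width: 0.0543
```

Request:
apply_moves([
  [45,0,0,0.04,0,0,0],
  [45,0,0,0,0,0,0],
  [45,0,0,0,0,0,0],
])

```text
time: 11.08
tcp_pos: [0.5192, -0.3221, 0.066]
tool_rot: [[0.997, 0.077, 0.0], [0.077, -0.997, -0.0], [0.0, 0.0, -1.0]]
force: [1.5, -0.5, -0.6]
gripper_width: 0.0549
```

Request:
apply_moves([
  [45,0,0,0.02,0,0,0],
  [45,0,0,0,0,0,0],
  [45,0,0,0,0,0,0],
])

```text
time: 11.45
tcp_pos: [0.5194, -0.3221, 0.0659]
tool_rot: [[0.997, 0.077, 0.001], [0.077, -0.997, -0.001], [0.001, 0.001, -1.0]]
force: [-1.2, 1.5, 5.1]
gripper_width: 0.0546
```

Request:
apply_moves([
  [60,0,0,0,0,0,0],
  [70,0,0,0,0,0,0],
  [84,0,0,0,0,0,0],
  [84,0,0,0,0,0,0],
  [84,0,0,-0.3,0,0,0],
])

```text
time: 12.08
tcp_pos: [0.5179, -0.3211, 0.0785]
tool_rot: [[0.997, 0.077, -0.003], [0.077, -0.997, 0.002], [-0.003, -0.003, -1.0]]
force: [-0.6, -0.0, 1.0]
gripper_width: 0.0838
```

Request:
apply_moves([
  [84,0,0,-0.8,0,0,0],
  [84,0,0,-0.9,0,0,0],
  [84,0,-0.5,-0.3,0,0,0],
  [84,0,0,0,0,0,0],
])

```text
time: 12.58
tcp_pos: [0.5186, -0.297, 0.1839]
tool_rot: [[0.997, 0.078, 0.005], [0.078, -0.997, -0.003], [0.005, 0.004, -1.0]]
force: [0.7, -0.3, -0.7]
gripper_width: 0.0839
```

Run:
```python
from h import *
go((.3907,.1904,.2),4.35)
s=snap('wrist','w5.png'); ribs(s,(.45,.6,-.4,-.25),.09,.112)
```

```text
t 12.57 tcp [ 0.5186 -0.297   0.1839] yaw 4.5 tilt 0.35 q6 139.3 w 0.0839 F [ 0.7 -0.3 -0.7]
delta tool units [-1.785 -9.916 -0.369]
turn units z 0.024
delta after turn [-1.812 -9.913 -0.322]
ctr [ 0.5271 -0.3214] r 0.0279 z 0.0991 n 4101  rib n 166 axis 7.9 ctrdir 6.1 0.0157
```

View pics/w5.png

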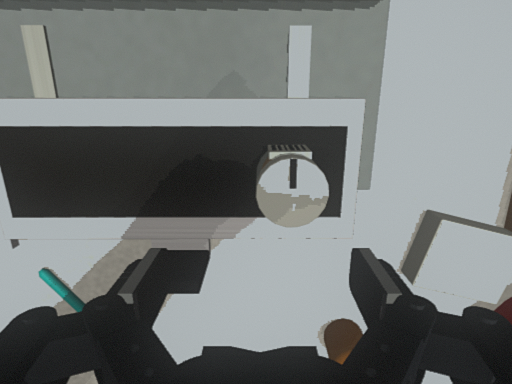

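Request:
apply_moves([
  [84,-0.17,-0.9,-0.3,0,0,-0.5],
  [84,-0.1,-0.9,-0.3,0,0,-0.5],
  [84,-0.05,-0.9,-0.3,0,0,-0.5],
  [84,0,-0.9,-0.2,0,0,-0.5],
  [84,0.05,-0.9,0,0,0,-0.5],
])

```text
time: 13.25
tcp_pos: [0.463, -0.0768, 0.2349]
tool_rot: [[0.943, 0.333, 0.001], [0.333, -0.943, -0.0], [0.0, 0.001, -1.0]]
force: [0.4, 0.1, 1.0]
gripper_width: 0.0843
```

Request:
apply_moves([
  [84,0.1,-0.9,0,0,0,-0.5],
  [84,0.15,-0.9,0,0,0,-0.5],
  [84,0.2,-0.9,0,0,0,-0.5],
  [84,0.25,-0.9,0,0,0,-0.5],
  [84,0.3,-0.9,0,0,0,-0.5],
])

```text
time: 13.88
tcp_pos: [0.4109, 0.1487, 0.2338]
tool_rot: [[0.825, 0.566, -0.001], [0.566, -0.825, -0.001], [-0.001, -0.0, -1.0]]
force: [0.5, 0.6, -0.1]
gripper_width: 0.0839
```

Run:
```python
from h import *
go((.3907,.1904,.25),35)
```

```text
t 13.88 tcp [0.4109 0.1487 0.2338] yaw 34.45 tilt 0.08 q6 156.7 w 0.0839 F [ 0.5  0.6 -0.1]
delta tool units [ 0.138 -0.916 -0.324]
turn units z -0.091
delta after turn [ 0.148 -0.915 -0.324]
```

Request:
apply_moves([
  [84,0.14,-0.5,0,0,0,0],
  [84,0,-0.4,0,0,0,0],
  [84,0,0,0,0,0,0],
])

```text
time: 14.25
tcp_pos: [0.3911, 0.1893, 0.234]
tool_rot: [[0.824, 0.567, -0.001], [0.567, -0.824, -0.001], [-0.002, -0.0, -1.0]]
force: [0.7, -1.0, 0.2]
gripper_width: 0.0841
```

Run:
```python
from h import *
s=snap('wrist','w6.png'); ribs(s,(.3,.6,.1,.4));go((.3907,.1904,.25),35)
```

```text
ctr [0.4009 0.3197] r 0.0279 z 0.0721 n 3112  rib n 127 axis -15.9 ctrdir -14.5 0.0156
ctr [0.387  0.1908] r 0.0278 z 0.0722 n 2385  rib n 84 axis 29.0 ctrdir 29.9 0.0157
t 14.3 tcp [0.3916 0.1887 0.234 ] yaw 34.46 tilt 0.08 q6 162.4 w 0.084 F [-0.2 -0.7  0.7]
delta tool units [ 0.003 -0.038 -0.319]
turn units z -0.09
delta after turn [ 0.004 -0.038 -0.319]
```

View pics/w6.png

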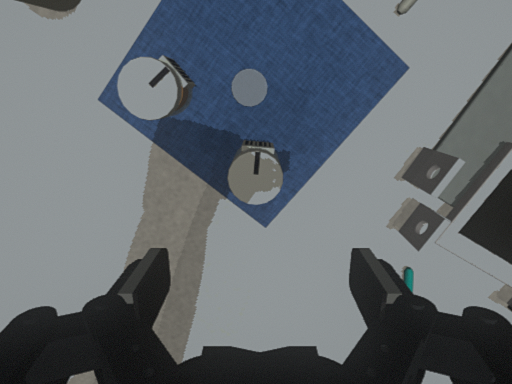

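Request:
apply_moves([
  [84,0,0,0,0,0,0.8],
  [84,-0.05,-0.09,0.9,0,0,0],
  [84,0,0,0.9,0,0,0],
  [84,0,0,0.4,0,0,0],
  [84,0,0,0,0,0,0],
])

```text
time: 14.92
tcp_pos: [0.386, 0.1901, 0.1224]
tool_rot: [[0.87, 0.493, -0.005], [0.493, -0.87, -0.002], [-0.005, -0.001, -1.0]]
force: [0.2, 1.0, 0.7]
gripper_width: 0.0835
```

Run:
```python
from h import *
s=snap('wrist','w7.png'); ribs(s,(.3,.45,.1,.26));go((.387,.1908,.03),29.5)
```

```text
ctr [0.3869 0.1908] r 0.0282 z 0.0721 n 5395  rib n 217 axis 29.5 ctrdir 29.9 0.0158
t 14.97 tcp [0.3871 0.1906 0.1241] yaw 29.52 tilt 0.11 q6 167.8 w 0.084 F [ 0.  -0.1  0.2]
delta tool units [ 0.003 -0.005  1.882]
turn units z 0.004
delta after turn [-0.    -0.005  1.882]
```

Request:
apply_moves([
  [84,0,0,0.7,0,0,0],
  [84,0,0,0.7,0,0,0],
  [84,0,0,0.4,0,0,0],
  [84,0,0,0.08,0,0,0],
  [84,0,0,0,0,0,0],
])

```text
time: 15.6
tcp_pos: [0.3886, 0.1918, 0.0322]
tool_rot: [[0.87, 0.494, 0.002], [0.494, -0.87, 0.001], [0.002, 0.001, -1.0]]
force: [0.4, 0.1, 0.2]
gripper_width: 0.0839
```

Request:
apply_moves([
  [45,0,0,0,0,0,0],
  [45,0,0,0,0,0,0],
  [45,0,0,0,0,0,0],
  [45,0,0,0,0,0,0],
  [45,0,0,0,0,0,0],
])

```text
time: 16.23
tcp_pos: [0.3888, 0.1922, 0.0326]
tool_rot: [[0.869, 0.494, 0.003], [0.494, -0.869, 0.001], [0.004, 0.001, -1.0]]
force: [0.2, -0.7, 6.5]
gripper_width: 0.055
```

Request:
apply_moves([
  [45,0,0,-0.3,0,0,0],
  [45,0,0,-0.6,0,0,0],
  [45,0,0,-0.8,0,0,0],
  [45,0,0,-0.5,0,0,0],
  [45,0,0,0,0,0,0],
])

```text
time: 16.85
tcp_pos: [0.3887, 0.1921, 0.1433]
tool_rot: [[0.869, 0.494, 0.004], [0.494, -0.869, 0.001], [0.004, 0.001, -1.0]]
force: [0.2, 0.9, -1.7]
gripper_width: 0.0549
```

Run:
```python
from h import *
go((.511,-.215,.142),4.35)
```

```text
t 16.85 tcp [0.3887 0.1921 0.1433] yaw 29.61 tilt 0.26 q6 167.8 w 0.0549 F [ 0.2  0.9 -1.7]
delta tool units [-1.898  8.287  0.026]
turn units z 4.21
delta after turn [1.821 8.304 0.025]
```

Request:
apply_moves([
  [45,-0.1,0.4,0,0,0,0],
  [45,-0.19,0.83,0,0,0,0],
  [45,-0.19,0.83,0,0,0,0],
  [45,-0.19,0.83,0,0,0,0],
  [45,-0.19,0.83,0,0,0,0],
])

```text
time: 17.48
tcp_pos: [0.4406, 0.0076, 0.1387]
tool_rot: [[0.869, 0.494, -0.003], [0.494, -0.869, 0.001], [-0.003, -0.002, -1.0]]
force: [1.0, -0.0, -2.1]
gripper_width: 0.055
```

Request:
apply_moves([
  [45,-0.19,0.83,0,0,0,0],
  [45,-0.19,0.83,0,0,0,0],
  [45,-0.19,0.83,0,0,0,0],
  [45,-0.19,0.83,0,0,0,0],
  [45,-0.19,0.83,0,0,0,0],
])

```text
time: 18.1
tcp_pos: [0.502, -0.1959, 0.1384]
tool_rot: [[0.869, 0.494, -0.003], [0.494, -0.869, 0.002], [-0.002, -0.003, -1.0]]
force: [-0.2, -0.2, -1.2]
gripper_width: 0.0551
```

Request:
apply_moves([
  [45,-0.1,0.4,0,0,0,0.7],
  [45,0,0,0,0,0,0.9],
  [45,0,0,0,0,0,0.9],
  [45,0,0,0,0,0,0.9],
  [45,0,0,0,0,0,0.8],
])

```text
time: 18.73
tcp_pos: [0.5072, -0.2143, 0.1383]
tool_rot: [[0.997, 0.074, -0.004], [0.074, -0.997, 0.002], [-0.004, -0.003, -1.0]]
force: [0.4, 0.1, -1.6]
gripper_width: 0.0549
```

Request:
apply_moves([
  [45,0,0,0,0,0,0],
  [45,0,0,0,0,0,0],
])

```text
time: 18.98
tcp_pos: [0.5079, -0.2147, 0.1396]
tool_rot: [[0.997, 0.078, -0.002], [0.078, -0.997, 0.001], [-0.002, -0.001, -1.0]]
force: [-0.2, -0.0, -2.5]
gripper_width: 0.0548
```

```bash
cat >> h.py <<'E'
def hand(s):
    W=world(s);g=s['pixels'].astype(float).mean(2);st=get_state();p=st['tcp_pos'];z=W[...,2]
    u,v=np.meshgrid(range(512),range(384))
    m0=(u>180)&(u<340)&(v>190)&(v<345)&(g>90)&(s['depth']>0)
    zt=np.median(z[m0&(abs(u-260)<40)&(v>240)&(v<310)])
    m=m0&(abs(z-zt)<.006)
    m=cv2.morphologyEx(m.astype(np.uint8),cv2.MORPH_OPEN,np.ones((5,5)))>0
    c,r=fitcirc(W[m]);o=np.array([c[0]-p[0],c[1]-p[1],0])@st['tool_rot']
    print('cap ztop',zt,'ctr',c.round(4),'r',round(r,4),'offset tool xy mm',(o[:2]*1000).round(1))
    return c
E
python3 - <<'E'
from h import *
s=snap('wrist','w8.png');hand(s);go((.511,-.215,.142),4.35)
E
```

```text
cap ztop 0.17889839193807788 ctr [ 0.5067 -0.2143] r 0.0281 offset tool xy mm [-1.3 -0.6]
t 19.02 tcp [ 0.5081 -0.2147  0.1399] yaw 4.47 tilt 0.09 q6 145.7 w 0.0542 F [ 0.2  0.1 -0.8]
delta tool units [ 0.058  0.01  -0.042]
turn units z 0.019
delta after turn [ 0.058  0.01  -0.042]
```

View pics/w8.png

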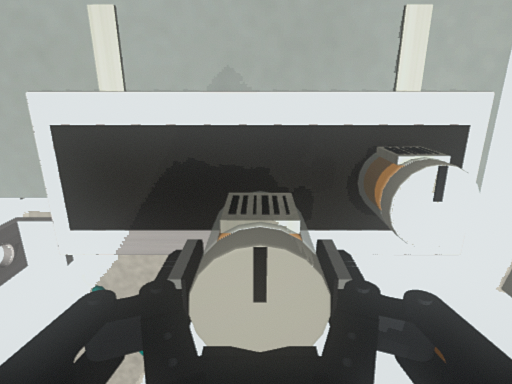

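Run:
```python
from h import *
s=snap('wrist');im=s['pixels'][:,:,::-1]
ribs(s,(.45,.6,-.4,-.28),.085,.112,thr=.35)
cv2.imwrite('pics/c9.png',cv2.resize(im[120:270,340:500],None,fx=4,fy=4,interpolation=cv2.INTER_CUBIC))
t=snap('top');ribs(t,(.45,.6,-.4,-.28),.085,.112,minpx=80)
```

```text
ctr [ 0.527  -0.3212] r 0.0283 z 0.099 n 6698  rib n 267 axis 4.8 ctrdir 6.6 0.016
```

View pics/c9.png

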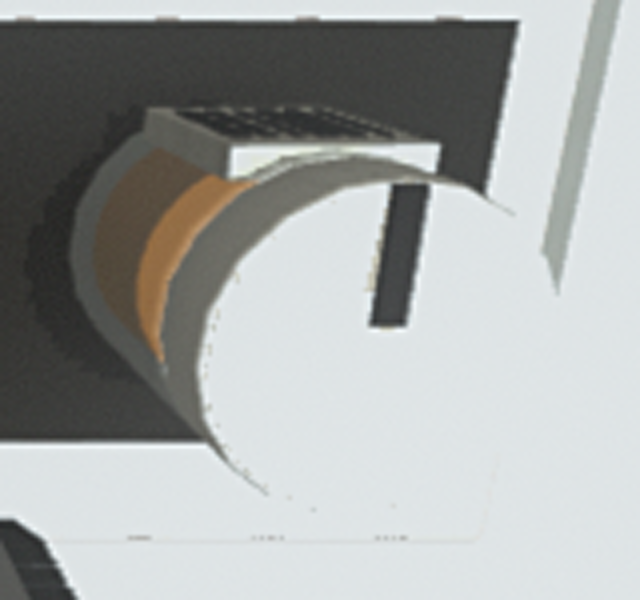

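Request:
apply_moves([
  [45,0.11,0,0.2,0,0,0],
  [45,0.12,0,0.5,0,0,0],
  [45,0,0,0.5,0,0,0],
  [45,0,0,0.25,0,0,0],
  [45,0,0,0.06,0,0,0],
])

```text
time: 19.75
tcp_pos: [0.5193, -0.2137, 0.064]
tool_rot: [[0.997, 0.077, -0.002], [0.077, -0.997, 0.001], [-0.002, -0.001, -1.0]]
force: [-0.3, -0.2, -0.8]
gripper_width: 0.0545
```

Request:
apply_moves([
  [45,0,0,0.04,0,0,0],
  [45,0,0,0,0,0,0],
  [45,0,0,0,0,0,0],
])

```text
time: 20.12
tcp_pos: [0.5206, -0.2145, 0.0643]
tool_rot: [[0.997, 0.077, 0.002], [0.077, -0.997, -0.001], [0.002, 0.001, -1.0]]
force: [0.8, 0.0, -2.3]
gripper_width: 0.0549
```

Request:
apply_moves([
  [45,-0.02,0,0.05,0,0,0],
  [45,0,0,0.02,0,0,0],
  [45,0,0,0,0,0,0],
  [45,0,0,0,0,0,0],
])

```text
time: 20.62
tcp_pos: [0.519, -0.2142, 0.0597]
tool_rot: [[0.997, 0.077, -0.0], [0.077, -0.997, 0.0], [-0.0, -0.0, -1.0]]
force: [-0.0, -0.4, -0.8]
gripper_width: 0.0544
```

Request:
apply_moves([
  [45,0,0,0.03,0,0,0],
  [45,0,0,0,0,0,0],
  [45,0,0,0,0,0,0],
])

```text
time: 21.0
tcp_pos: [0.5194, -0.2142, 0.0596]
tool_rot: [[0.997, 0.077, 0.001], [0.077, -0.997, -0.0], [0.001, 0.0, -1.0]]
force: [-2.7, 1.0, 6.0]
gripper_width: 0.055
```

Request:
apply_moves([
  [60,0,0,0,0,0,0],
  [70,0,0,0,0,0,0],
  [84,0,0,0,0,0,0],
  [84,0,0,0,0,0,0],
  [84,0,0,-0.3,0,0,0],
])

```text
time: 21.62
tcp_pos: [0.5178, -0.2136, 0.0722]
tool_rot: [[0.997, 0.077, -0.003], [0.077, -0.997, 0.002], [-0.003, -0.002, -1.0]]
force: [-0.2, -0.6, -0.4]
gripper_width: 0.0841
```

Request:
apply_moves([
  [84,0,0,-0.8,0,0,0],
  [84,0,0,-0.9,0,0,0],
  [84,0,0,-0.9,0,0,-1],
  [84,0,0,-0.4,0,0,-1],
  [84,0,0,0,0,0,-1],
])

```text
time: 22.25
tcp_pos: [0.5206, -0.2151, 0.2281]
tool_rot: [[0.923, 0.384, 0.007], [0.384, -0.923, -0.004], [0.005, 0.006, -1.0]]
force: [-0.4, 0.5, -0.7]
gripper_width: 0.0842
```

Request:
apply_moves([
  [84,0,0,0,0,0,-1],
  [84,0,0,0,0,0,-1],
  [84,0,0,0,0,0,-1],
  [84,0,0,0,0,0,-1],
  [84,0,0,0,0,0,-1],
])

```text
time: 22.88
tcp_pos: [0.5192, -0.2144, 0.2247]
tool_rot: [[0.607, 0.794, 0.001], [0.794, -0.607, -0.001], [0.0, 0.002, -1.0]]
force: [-1.2, 0.1, 1.4]
gripper_width: 0.084
```

Request:
apply_moves([
  [84,0,0,0,0,0,-1],
  [84,0,0,0,0,0,-1],
  [84,0,0,0,0,0,-1],
  [84,0,0,0,0,0,-1],
  [84,0,0,0,0,0,-1],
])

```text
time: 23.5
tcp_pos: [0.5192, -0.2143, 0.2247]
tool_rot: [[0.129, 0.992, 0.001], [0.992, -0.129, -0.001], [-0.001, 0.002, -1.0]]
force: [0.1, -0.7, 0.3]
gripper_width: 0.084
```

Request:
apply_moves([
  [84,0,0,0,0,0,-1],
  [84,0,0,0,0,0,-1],
  [84,0,0,0,0,0,-1],
  [84,0,0,0,0,0,-1],
  [84,0,0,0,0,0,-1],
])

```text
time: 24.12
tcp_pos: [0.5192, -0.2143, 0.2247]
tool_rot: [[-0.384, 0.923, 0.001], [0.923, 0.384, -0.001], [-0.001, 0.001, -1.0]]
force: [0.1, 0.3, -0.0]
gripper_width: 0.084
```

Request:
apply_moves([
  [84,0,0,0,0,0,-1],
  [84,0,0,0,0,0,-1],
  [84,0,0,0,0,0,-1],
  [84,0,0,0,0,0,-1],
  [84,0,0,0,0,0,-1],
])

```text
time: 24.75
tcp_pos: [0.5192, -0.2144, 0.2247]
tool_rot: [[-0.794, 0.607, 0.001], [0.607, 0.794, -0.001], [-0.002, 0.0, -1.0]]
force: [-0.6, 0.5, -0.3]
gripper_width: 0.0843
```

Request:
apply_moves([
  [84,0,0,0,0,0,-1],
  [84,0,0,0,0,0,-1],
  [84,0,0,0,0,0,-1],
  [84,0,0,0,0,0,-0.8],
  [84,0,0,0,0,0,0],
])

```text
time: 25.38
tcp_pos: [0.5192, -0.2143, 0.2245]
tool_rot: [[-0.967, 0.256, 0.001], [0.256, 0.967, -0.001], [-0.001, -0.0, -1.0]]
force: [-0.6, -0.1, -0.6]
gripper_width: 0.0839
```

Run:
```python
from h import *
s=snap('wrist','w9.png');ribs(s,(.45,.6,-.4,-.1),.085,.112,thr=.35);go((.401,.3197,.2),165)
t=snap('top');jj=jars(t,.055,.09,(.3,.6,.1,.42))
for j in jj: print(j)
```

```text
ctr [ 0.5172 -0.2142] r 0.0278 z 0.0991 n 3100  rib n 23 axis 12.9 ctrdir 4.7 0.0086
ctr [ 0.5273 -0.3208] r 0.0281 z 0.0991 n 2983  rib n 96 axis 5.0 ctrdir 4.8 0.0156
t 25.43 tcp [ 0.5192 -0.2143  0.2243] yaw 165.13 tilt 0.08 q6 -14.4 w 0.0841 F [ 0.1 -0.2  0.3]
delta tool units [5.027 9.716 0.477]
turn units z 0.021
delta after turn [5.048 9.705 0.486]
(array([0.39939295, 0.31753301, 0.06999927]), array([0.3993291 , 0.31876562]), 0.028056325912475585, np.int32(305), 35, np.float64(-77.10431301340668), np.float64(0.015354670792084925))
```

Both jars are placed well, with label axes at about 4.8° against 4.4° wanted. On to jar B.

Request:
apply_moves([
  [84,0.42,0.81,0,0,0,0],
  [84,0.42,0.81,0,0,0,0],
  [84,0.42,0.81,0,0,0,0],
  [84,0.42,0.81,0,0,0,0],
  [84,0.42,0.81,0,0,0,0],
])

```text
time: 26.1
tcp_pos: [0.4688, 0.0097, 0.2238]
tool_rot: [[-0.967, 0.257, 0.001], [0.257, 0.967, 0.0], [-0.001, 0.0, -1.0]]
force: [0.7, 0.6, -1.2]
gripper_width: 0.0839
```

Request:
apply_moves([
  [84,0.42,0.81,0,0,0,0],
  [84,0.42,0.81,0,0,0,0],
  [84,0.42,0.81,0,0,0,0],
  [84,0.42,0.81,0,0,0,0],
  [84,0.42,0.81,0,0,0,0],
])

```text
time: 26.72
tcp_pos: [0.419, 0.2324, 0.2238]
tool_rot: [[-0.967, 0.256, 0.001], [0.256, 0.967, 0.0], [-0.001, 0.001, -1.0]]
force: [1.1, -1.2, 0.2]
gripper_width: 0.0841
```

Request:
apply_moves([
  [84,0.42,0.81,0,0,0,0],
  [84,0.43,0.8,0.5,0,0,0],
  [84,0,0,0.9,0,0,0],
  [84,0,0,0.5,0,0,0],
  [84,0,0,0,0,0,0],
])

```text
time: 27.35
tcp_pos: [0.3969, 0.3187, 0.1259]
tool_rot: [[-0.967, 0.256, -0.005], [0.256, 0.967, -0.003], [0.004, -0.004, -1.0]]
force: [-0.2, -0.5, -0.4]
gripper_width: 0.0838
```

Run:
```python
from h import *
s=snap('wrist','w10.png');ribs(s,(.3,.46,.25,.42));go((.401,.3197,.030),165)
```

```text
ctr [0.4003 0.3204] r 0.0279 z 0.0721 n 5212  rib n 175 axis -14.8 ctrdir -14.8 0.0154
t 27.4 tcp [0.3982 0.3193 0.1279] yaw 165.18 tilt 0.1 q6 46.0 w 0.084 F [0.5 1.  0.1]
delta tool units [-0.054  0.024  1.958]
turn units z 0.03
delta after turn [-0.052  0.022  1.958]
```

View pics/w10.png

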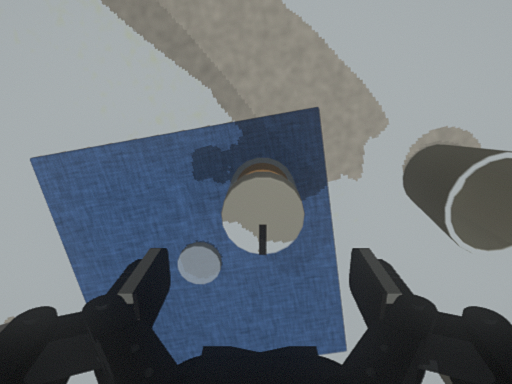

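Request:
apply_moves([
  [84,-0.02,0.02,0.7,0,0,0],
  [84,0,0,0.7,0,0,0],
  [84,0,0,0.4,0,0,0],
  [84,0,0,0.1,0,0,0],
  [84,0,0,0,0,0,0],
])

```text
time: 28.02
tcp_pos: [0.4012, 0.3209, 0.035]
tool_rot: [[-0.967, 0.256, 0.002], [0.256, 0.967, 0.001], [-0.002, 0.002, -1.0]]
force: [0.3, 0.8, 0.1]
gripper_width: 0.0837
```

Request:
apply_moves([
  [45,0,0,0,0,0,0],
  [45,0,0,0,0,0,0],
  [45,0,0,0,0,0,0],
  [45,0,0,0,0,0,0],
  [45,0,0,0,0,0,0],
])

```text
time: 28.65
tcp_pos: [0.4014, 0.3211, 0.0352]
tool_rot: [[-0.967, 0.255, 0.003], [0.255, 0.967, 0.002], [-0.003, 0.002, -1.0]]
force: [0.3, 0.2, 5.4]
gripper_width: 0.055
```

Request:
apply_moves([
  [45,0,0,-0.3,0,0,0],
  [45,0,0,-0.6,0,0,0],
  [45,0,0,-0.8,0,0,0],
  [45,0,0,-0.5,0,0,0],
  [45,0,0,0,0,0,0],
])

```text
time: 29.28
tcp_pos: [0.4015, 0.3213, 0.1461]
tool_rot: [[-0.967, 0.255, 0.004], [0.255, 0.967, 0.003], [-0.003, 0.004, -1.0]]
force: [0.8, 0.8, -1.3]
gripper_width: 0.0546
```

Run:
```python
from h import *
go((.5105,-.1105,.142),184.35)
```

```text
t 29.27 tcp [0.4015 0.3213 0.1461] yaw 165.21 tilt 0.29 q6 46.0 w 0.0546 F [ 0.8  0.8 -1.3]
delta tool units [-4.312 -7.793  0.068]
turn units z -3.19
delta after turn [-1.52  -8.776  0.082]
```

Request:
apply_moves([
  [45,-0.2,-0.36,0,0,0,0],
  [45,-0.41,-0.74,0,0,0,0],
  [45,-0.41,-0.74,0,0,0,0],
  [45,-0.41,-0.74,0,0,0,0],
  [45,-0.41,-0.74,0,0,0,0],
])

```text
time: 29.9
tcp_pos: [0.4455, 0.1349, 0.1412]
tool_rot: [[-0.967, 0.255, -0.003], [0.255, 0.967, -0.0], [0.003, -0.001, -1.0]]
force: [0.8, 0.7, -1.2]
gripper_width: 0.0551
```

Request:
apply_moves([
  [45,-0.41,-0.74,0,0,0,0],
  [45,-0.41,-0.74,0,0,0,0],
  [45,-0.41,-0.74,0,0,0,0],
  [45,-0.41,-0.74,0,0,0,0],
  [45,-0.41,-0.74,0,0,0,0],
])

```text
time: 30.52
tcp_pos: [0.4974, -0.0696, 0.1412]
tool_rot: [[-0.967, 0.255, -0.003], [0.255, 0.967, 0.001], [0.004, 0.0, -1.0]]
force: [-0.1, 0.7, -1.2]
gripper_width: 0.0548
```

Request:
apply_moves([
  [45,-0.42,-0.77,0,0,0,0],
  [45,0,0,0,0,0,-0.8],
  [45,0,0,0,0,0,-0.8],
  [45,0,0,0,0,0,-0.8],
  [45,0,0,0,0,0,-0.8],
])

```text
time: 31.15
tcp_pos: [0.5076, -0.1109, 0.141]
tool_rot: [[-0.997, -0.079, -0.004], [-0.079, 0.997, 0.001], [0.004, 0.002, -1.0]]
force: [0.3, -0.4, -1.3]
gripper_width: 0.0548
```

Request:
apply_moves([
  [45,0,0,0,0,0,0],
  [45,0,0,0,0,0,0],
])

```text
time: 31.4
tcp_pos: [0.5083, -0.111, 0.1422]
tool_rot: [[-0.997, -0.076, -0.002], [-0.076, 0.997, 0.001], [0.002, 0.001, -1.0]]
force: [-0.2, -0.6, -2.2]
gripper_width: 0.0549
```

Run:
```python
from h import *
s=snap('wrist','w11.png');hand(s);go((.511,-.1105,.062),184.35)
```

```text
cap ztop 0.17907449880304224 ctr [ 0.5079 -0.1118] r 0.0287 offset tool xy mm [ 0.6 -0.7]
t 31.45 tcp [ 0.5085 -0.1111  0.1425] yaw -175.64 tilt 0.08 q6 -24.1 w 0.0552 F [ 0.5 -0.6 -1.3]
delta tool units [-0.053  0.006  1.61 ]
turn units z 0.001
delta after turn [-0.051  0.007  1.61 ]
```

View pics/w11.png

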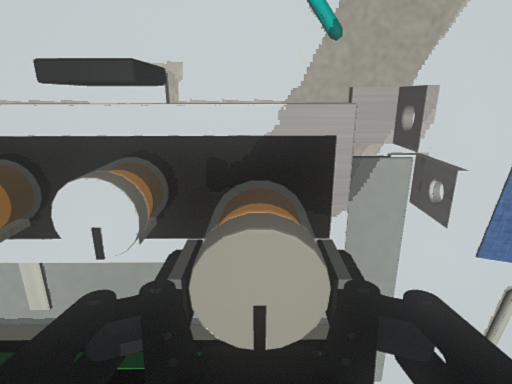

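Request:
apply_moves([
  [45,-0.04,0,0.2,0,0,0],
  [45,0,0,0.5,0,0,0],
  [45,0,0,0.5,0,0,0],
  [45,0,0,0.25,0,0,0],
  [45,0,0,0.08,0,0,0],
])

```text
time: 32.08
tcp_pos: [0.5103, -0.1108, 0.0656]
tool_rot: [[-0.997, -0.077, -0.002], [-0.077, 0.997, 0.001], [0.002, 0.001, -1.0]]
force: [0.1, -0.4, -0.9]
gripper_width: 0.0549
```

Request:
apply_moves([
  [45,0,0,0.06,0,0,0],
  [45,0,0,0,0,0,0],
  [45,0,0,0,0,0,0],
])

```text
time: 32.45
tcp_pos: [0.5116, -0.1113, 0.0647]
tool_rot: [[-0.997, -0.077, 0.001], [-0.077, 0.997, -0.001], [-0.001, -0.001, -1.0]]
force: [0.3, -0.9, -1.1]
gripper_width: 0.0546
```

Request:
apply_moves([
  [45,0,0,0.04,0,0,0],
  [45,0,0,0,0,0,0],
  [45,0,0,0,0,0,0],
])

```text
time: 32.83
tcp_pos: [0.5114, -0.1113, 0.0623]
tool_rot: [[-0.997, -0.077, 0.001], [-0.077, 0.997, -0.0], [-0.001, -0.001, -1.0]]
force: [-0.1, -0.5, -0.1]
gripper_width: 0.0548
```

Request:
apply_moves([
  [45,0,0,0.03,0,0,0],
  [45,0,0,0,0,0,0],
  [45,0,0,0,0,0,0],
])

```text
time: 33.2
tcp_pos: [0.5118, -0.1113, 0.0622]
tool_rot: [[-0.997, -0.077, 0.002], [-0.077, 0.997, -0.001], [-0.002, -0.001, -1.0]]
force: [-1.3, -0.3, 5.9]
gripper_width: 0.0552
```

Contact with the deck. I'll release and go up to look.

Request:
apply_moves([
  [60,0,0,0,0,0,0],
  [70,0,0,0,0,0,0],
  [84,0,0,0,0,0,0],
  [84,0,0,0,0,0,0],
  [84,0,0,-0.3,0,0,0],
])

```text
time: 33.83
tcp_pos: [0.5095, -0.1106, 0.0742]
tool_rot: [[-0.997, -0.077, -0.004], [-0.077, 0.997, 0.001], [0.003, 0.002, -1.0]]
force: [-0.0, 0.2, -0.8]
gripper_width: 0.0843
```

Request:
apply_moves([
  [84,0,0,-0.8,0,0,0],
  [84,0,0,-0.9,0,0,0],
  [84,0,0,-0.9,0,0,0],
  [84,0,-0.6,-0.7,0,0,0],
  [84,0,-0.8,0,0,0,0],
])

```text
time: 34.45
tcp_pos: [0.5186, -0.1818, 0.2466]
tool_rot: [[-0.997, -0.079, 0.009], [-0.079, 0.997, -0.004], [-0.009, -0.005, -1.0]]
force: [-0.0, -0.2, -0.6]
gripper_width: 0.0839
```

Request:
apply_moves([
  [84,-0.7,-0.8,0,0,0,0],
  [84,-0.8,0,0,0,0,0],
  [84,0,0,0,0,0,0],
])

```text
time: 34.83
tcp_pos: [0.5958, -0.2153, 0.2387]
tool_rot: [[-0.997, -0.077, -0.001], [-0.077, 0.997, 0.001], [0.001, 0.001, -1.0]]
force: [-1.1, 0.5, -0.3]
gripper_width: 0.084
```

Run:
```python
from h import *
s=snap('wrist','w12.png');ribs(s,(.45,.6,-.4,-.05),.085,.112,thr=.35);go((.43,-.2215,.24),94.35)
t=snap('top','t12.png');ribs(t,(.45,.6,-.4,-.05),.085,.112,minpx=80)
W=world(s);z=W[...,2];x=W[...,0];y=W[...,1]
m=(z>.076)&(z<.092)&(x>.38)&(x<.46)&(y>-.3)&(y<-.15);P=W[m]
if m.sum()>50: print('handle',cv2.minAreaRect((P[:,:2]*1000).astype(np.float32)),np.median(P,0),m.sum())
```

```text
ctr [ 0.5178 -0.2141] r 0.0278 z 0.0991 n 3460  rib n 88 axis 4.8 ctrdir 3.0 0.0153
ctr [ 0.5275 -0.3208] r 0.028 z 0.0991 n 3640  rib n 109 axis 3.8 ctrdir 4.3 0.0157
ctr [ 0.5118 -0.1115] r 0.0281 z 0.099 n 3668  rib n 117 axis 4.6 ctrdir 4.0 0.0151
t 34.88 tcp [ 0.5947 -0.2151  0.2398] yaw -175.56 tilt 0.08 q6 -30.4 w 0.0841 F [-0.7  1.1 -0.3]
delta tool units [ 3.293  0.126 -0.   ]
turn units z 15.014
delta after turn [ 0.121 -3.293 -0.005]
ctr [ 0.5105 -0.1109] r 0.0279 z 0.0983 n 233  rib n 4 axis -1.3 ctrdir 0.1 0.0196
```

View pics/w12.png

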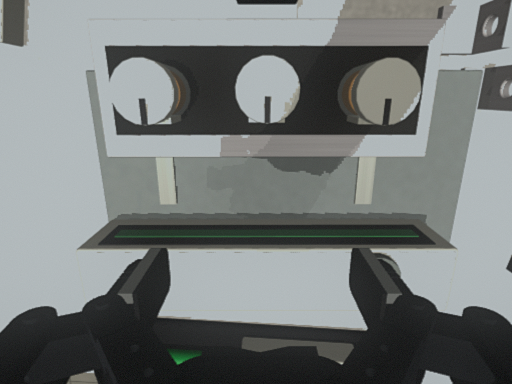

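Request:
apply_moves([
  [84,0.8,0.03,0,0,0,0],
  [20,0.8,0.03,0,0,0,0],
  [0,0.8,0.03,0,0,0,0],
  [0,0.8,0.03,0,0,0,0],
  [0,0.85,0,0,0,0,0],
])

```text
time: 35.55
tcp_pos: [0.3898, -0.224, 0.2417]
tool_rot: [[-0.997, -0.078, 0.002], [-0.078, 0.997, -0.002], [-0.002, -0.002, -1.0]]
force: [-1.5, -1.3, 0.8]
gripper_width: 0.0108
```

Request:
apply_moves([
  [0,0,0,0,0,0,0],
  [0,0,0,0.5,0,0,0],
  [0,0,0,0.5,0,0,0],
  [0,0,0,0,0,0,0],
  [0,0,0,0,0,0,0],
])

```text
time: 36.17
tcp_pos: [0.3923, -0.2247, 0.1916]
tool_rot: [[-0.997, -0.077, 0.002], [-0.077, 0.997, -0.001], [-0.001, -0.001, -1.0]]
force: [-0.0, -0.6, 0.6]
gripper_width: 0.0002
```

Run:
```python
from h import *
s=snap('wrist','w13.png');go((.393,-.2245,.055),184.35)
W=world(s);z=W[...,2];x=W[...,0];y=W[...,1]
m=(z>.076)&(z<.092)&(x>.38)&(x<.46)&(y>-.3)&(y<-.15);P=W[m]
if m.sum()>50: print('handle',cv2.minAreaRect((P[:,:2]*1000).astype(np.float32)),np.median(P,0),m.sum())
```

```text
t 36.23 tcp [ 0.3926 -0.2249  0.1919] yaw -175.57 tilt 0.15 q6 -42.7 w -0.0001 F [ 0.5 -0.5  0.4]
delta tool units [-0.004  0.012  2.738]
turn units z 0.013
delta after turn [-0.009  0.007  2.738]
handle ((428.2185974121094, -220.797119140625), (14.631510734558105, 59.5146484375), 4.437917709350586) [ 0.42641977 -0.22076632  0.08480917] 1230
```

View pics/w13.png

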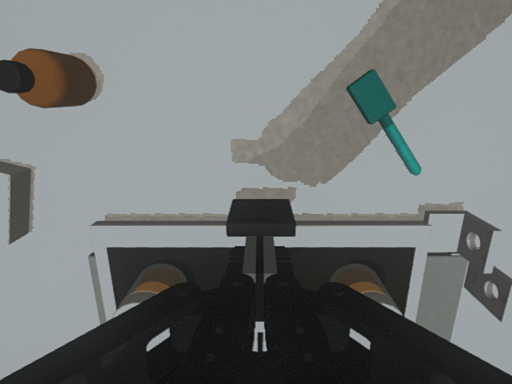

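Request:
apply_moves([
  [0,0,0,0.7,0,0,0],
  [0,0,0,0.8,0,0,0],
  [0,0,0,0.8,0,0,0],
  [0,0,0,0.4,0,0,0],
  [0,0,0,0,0,0,0],
])

```text
time: 36.85
tcp_pos: [0.3912, -0.224, 0.0546]
tool_rot: [[-0.997, -0.077, -0.002], [-0.077, 0.997, 0.001], [0.002, 0.002, -1.0]]
force: [0.4, 0.1, 0.1]
gripper_width: 0.0001
```

Request:
apply_moves([
  [0,-0.1,0,0,0,0,0],
  [0,-0.1,0,0,0,0,0],
  [0,-0.06,0,0,0,0,0],
  [0,-0.06,0,0,0,0,0],
  [0,-0.06,0,0,0,0,0],
])

```text
time: 37.48
tcp_pos: [0.4104, -0.2232, 0.0554]
tool_rot: [[-0.997, -0.077, -0.001], [-0.077, 0.997, -0.001], [0.001, -0.0, -1.0]]
force: [-2.3, -1.3, 1.1]
gripper_width: 0.0
```

Request:
apply_moves([
  [0,-0.06,0,0,0,0,0],
  [0,-0.06,0,0,0,0,0],
  [0,-0.06,0,0,0,0,0],
  [0,-0.06,0,0,0,0,0],
  [0,-0.06,0,0,0,0,0],
])

```text
time: 38.1
tcp_pos: [0.4259, -0.222, 0.0553]
tool_rot: [[-0.997, -0.077, -0.0], [-0.077, 0.997, -0.0], [0.0, -0.0, -1.0]]
force: [-2.4, -0.7, 1.6]
gripper_width: -0.0002
```

Request:
apply_moves([
  [0,-0.07,0,0,0,0,0],
  [0,-0.07,0,0,0,0,0],
  [0,-0.07,0,0,0,0,0],
  [0,-0.07,0,0,0,0,0],
  [0,-0.07,0,0,0,0,0],
])

```text
time: 38.72
tcp_pos: [0.4434, -0.2206, 0.0553]
tool_rot: [[-0.997, -0.077, -0.0], [-0.077, 0.997, 0.0], [0.0, 0.0, -1.0]]
force: [-1.6, -0.7, 0.4]
gripper_width: -0.0001
```

Request:
apply_moves([
  [0,-0.07,0,0,0,0,0],
  [0,-0.07,0,0,0,0,0],
  [0,-0.06,0,0,0,0,0],
  [0,-0.05,0,0,0,0,0],
  [0,-0.03,0,0,0,0,0],
])

```text
time: 39.35
tcp_pos: [0.4573, -0.2195, 0.0553]
tool_rot: [[-0.997, -0.077, -0.0], [-0.077, 0.997, 0.0], [0.0, 0.0, -1.0]]
force: [-1.7, -1.4, 1.5]
gripper_width: -0.0
```

Run:
```python
from h import *
s=snap('wrist','w14.png');go((.466,-.2190,.055),184.35)
W=world(s);z=W[...,2];x=W[...,0];y=W[...,1]
for nm,(a,b) in {'eyeA':((.40,.54),(-.03,.0185)),'eyeB':((.45,.56),(.0195,.06))}.items():
    m=(z>.055)&(z<.08)&(x>a[0])&(x<a[1])&(y>b[0])&(y<b[1]);P=W[m]
    if m.sum()>20: print(nm,cv2.minAreaRect((P[:,:2]*1000).astype(np.float32)),P.mean(0),m.sum())
```

```text
t 39.4 tcp [ 0.4575 -0.2195  0.0553] yaw -175.58 tilt 0.02 q6 -37.6 w -0.0001 F [-1.  -0.2 -0.3]
delta tool units [-0.17  -0.003  0.005]
turn units z 0.011
delta after turn [-0.17  -0.003  0.005]
```

View pics/w14.png

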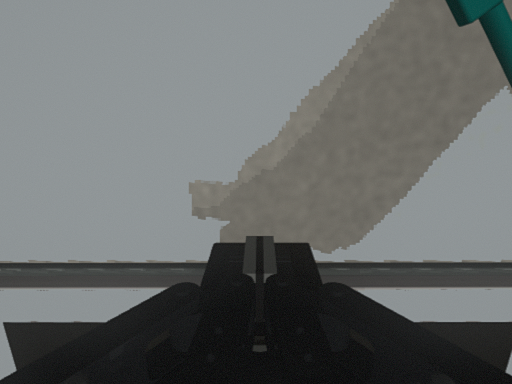

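Continue in small steps until the end stop is felt.

Request:
apply_moves([
  [0,-0.05,0,0,0,0,0],
  [0,-0.05,0,0,0,0,0],
  [0,-0.04,0,0,0,0,0],
  [0,-0.02,0,0,0,0,0],
  [0,-0.02,0,0,0,0,0],
])

```text
time: 40.02
tcp_pos: [0.4656, -0.2188, 0.0553]
tool_rot: [[-0.997, -0.077, -0.001], [-0.077, 0.997, -0.0], [0.001, 0.0, -1.0]]
force: [-5.7, -0.2, 1.9]
gripper_width: 0.0002
```

Request:
apply_moves([
  [0,-0.03,0,0,0,0,0],
  [0,-0.03,0,0,0,0,0],
  [0,0,0,0,0,0,0],
  [0,0,0,0,0,0,0],
])

```text
time: 40.52
tcp_pos: [0.4655, -0.2188, 0.0553]
tool_rot: [[-0.997, -0.076, -0.008], [-0.076, 0.997, -0.001], [0.008, -0.0, -1.0]]
force: [-11.2, -1.0, 6.2]
gripper_width: -0.0001
```

Request:
apply_moves([
  [0,0.1,0,0,0,0,0],
  [0,0.4,0,0,0,0,0],
  [0,0.3,0,-0.7,0,0,0],
  [0,0,0,-0.95,0,0,0],
  [0,0,0,-0.95,0,0,0],
])

```text
time: 41.15
tcp_pos: [0.4299, -0.2216, 0.1867]
tool_rot: [[-0.997, -0.077, 0.003], [-0.077, 0.997, 0.0], [-0.003, 0.0, -1.0]]
force: [0.7, -1.1, 0.1]
gripper_width: 0.0003
```

Request:
apply_moves([
  [40,0,0,-0.95,0,0,0],
  [85,-0.7,0.7,-0.3,0,0,0],
  [85,-0.8,0.8,0,0,0,0],
  [85,-0.8,0.8,0,0,0,0],
  [85,-0.7,0,0,0,0,0],
])

```text
time: 41.78
tcp_pos: [0.5723, -0.092, 0.2488]
tool_rot: [[-0.997, -0.081, 0.004], [-0.081, 0.997, 0.001], [-0.004, 0.001, -1.0]]
force: [-0.0, -0.7, 0.3]
gripper_width: 0.0847
```

Request:
apply_moves([
  [85,-0.6,0,0,0,0,0],
  [85,0,0,0,0,0,0],
])

```text
time: 42.02
tcp_pos: [0.602, -0.0923, 0.2463]
tool_rot: [[-0.997, -0.079, 0.001], [-0.079, 0.997, 0.001], [-0.001, 0.001, -1.0]]
force: [-0.4, 0.5, -0.1]
gripper_width: 0.0851
```

Run:
```python
from h import *
s=snap('wrist','w15.png');go((.62,.0,.25),174)
ribs(s,(.5,.65,-.4,-.05),.085,.112,thr=.35)
W=world(s);z=W[...,2];x=W[...,0];y=W[...,1]
m=(z>.055)&(z<.08)&(x>.4)&(x<.56)&(y>-.03)&(y<.06)
n,l,st,_=cv2.connectedComponentsWithStats(m.astype(np.uint8))
for i in range(1,n):
    if st[i,4]>60: P=W[l==i];print('eye',cv2.minAreaRect((P[:,:2]*1000).astype(np.float32)),P.mean(0),st[i])
```

```text
t 42.08 tcp [ 0.6009 -0.0926  0.247 ] yaw -175.53 tilt 0.06 q6 -19.6 w 0.0852 F [-0.3  0.8 -0.2]
delta tool units [-0.526  1.817 -0.058]
turn units z 1.745
delta after turn [-0.187  1.882 -0.06 ]
ctr [ 0.5742 -0.2092] r 0.028 z 0.0991 n 3120  rib n 101 axis 3.8 ctrdir 2.6 0.0153
ctr [ 0.584  -0.3158] r 0.0284 z 0.099 n 2896 edge rib n 118 axis 4.4 ctrdir 3.6 0.0153
ctr [ 0.5679 -0.1068] r 0.028 z 0.0991 n 2891  rib n 106 axis 5.1 ctrdir 3.6 0.0158
eye ((498.01434326171875, 1.4690885543823242), (43.9588508605957, 8.84565258026123), 4.010328769683838) [4.97887304e-01 3.42480450e-04 6.68711282e-02] [356  45  18  50 625]
eye ((495.8544616699219, 31.244579315185547), (43.570735931396484, 9.152595520019531), 4.560481071472168) [0.49565035 0.03003175 0.06654928] [386  45  20  50 685]
```

View pics/w15.png

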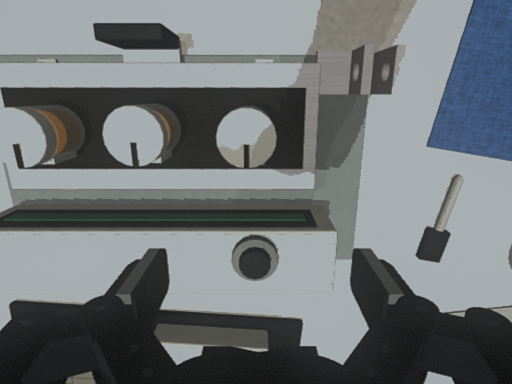

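Request:
apply_moves([
  [85,-0.3,0.78,0,0,0,0],
  [85,-0.3,0.78,0,0,0,0],
  [85,-0.3,0.78,0,0,0,0],
  [85,-0.3,0.78,0,0,0,0],
  [85,-0.3,0.78,0,0,0,0],
])

```text
time: 42.7
tcp_pos: [0.6596, 0.108, 0.2489]
tool_rot: [[-0.997, -0.076, 0.002], [-0.076, 0.997, 0.001], [-0.002, 0.001, -1.0]]
force: [0.5, 0.0, 0.1]
gripper_width: 0.0851
```

Request:
apply_moves([
  [60,-0.3,0.78,0.3,0,0,0],
  [45,0,0,0.6,0,0,0.87],
  [45,0,0,0.6,0,0,0.87],
  [45,0,0,0,0,0,0],
  [45,0,0,0,0,0,0],
])

```text
time: 43.32
tcp_pos: [0.6719, 0.1467, 0.1747]
tool_rot: [[-0.995, 0.104, 0.002], [0.104, 0.995, 0.001], [-0.002, 0.001, -1.0]]
force: [-0.4, 1.0, 0.4]
gripper_width: 0.0455
```

```bash
cat >> h.py <<'E'
def pinm(s,b):
    W=world(s);g=s['pixels'].astype(float).mean(2);x,y,z=W[...,0],W[...,1],W[...,2]
    k=(x>b[0])&(x<b[1])&(y>b[2])&(y<b[3])&(z>.005)&(z<.022)&(s['depth']>0)
    out=[]
    for nm,m in (('handle',k&(g<60)),('rod',k&(g>85))):
        m=cv2.morphologyEx(m.astype(np.uint8),cv2.MORPH_OPEN,np.ones((3,3)))
        n,l,st,_=cv2.connectedComponentsWithStats(m)
        j=1+st[1:,4].argmax();P=W[l==j]
        print(nm,cv2.minAreaRect((P[:,:2]*1000).astype(np.float32)),np.median(P,0).round(4),st[j])
E
python3 - <<'E'
from h import *
s=snap('wrist','w16.png');go((.6995,.1496,.12),174)
pinm(s,(.58,.74,.11,.2))
E
```

```text
t 43.38 tcp [0.6725 0.1468 0.1754] yaw 173.99 tilt 0.22 q6 12.7 w 0.0448 F [0.3 0.6 0.5]
delta tool units [-0.528  0.112  1.111]
turn units z -0.001
delta after turn [-0.532  0.113  1.109]
handle ((701.169189453125, 149.03842163085938), (28.7569522857666, 43.892032623291016), 83.95350646972656) [0.6995 0.149  0.0111] [ 250  178   29   42 1149]
rod ((678.4376220703125, 151.3318328857422), (2.0159223079681396, 2.1752123832702637), 84.30868530273438) [0.6784 0.1513 0.0108] [263 177   3   3   9]
```

View pics/w16.png

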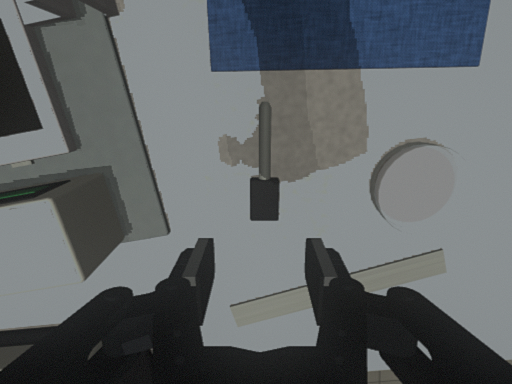

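Request:
apply_moves([
  [45,-0.53,0.1,0.5,0,0,0],
  [45,0,0,0.8,0,0,0],
  [45,0,0,0.8,0,0,0],
  [45,0,0,0,0,0,0],
  [45,0,0,0,0,0,0],
])

```text
time: 44.0
tcp_pos: [0.7001, 0.1493, 0.071]
tool_rot: [[-0.994, 0.105, 0.004], [0.105, 0.994, 0.001], [-0.004, 0.001, -1.0]]
force: [0.3, 0.2, 0.2]
gripper_width: 0.0452
```

Run:
```python
from h import *
s=snap('wrist','w17.png');go((.6995,.149,.002),174)
pinm(s,(.58,.74,.11,.2))
```

```text
t 44.05 tcp [0.7007 0.1494 0.0719] yaw 173.97 tilt 0.35 q6 12.7 w 0.0449 F [-0.6 -1.7  0. ]
delta tool units [ 0.032 -0.012  1.398]
turn units z -0.004
delta after turn [ 0.023 -0.01   1.398]
handle ((701.3674926757812, 149.062744140625), (29.53535270690918, 45.103302001953125), 84.38639831542969) [0.6997 0.1491 0.0111] [ 237  177   44   63 2653]Traceback (most recent call last):
  File "<stdin>", line 3, in <module>
  File "h.py", line 77, in pinm
    j=1+st[1:,4].argmax();P=W[l==j]
        ~~~~~~~~~~~~~~~^^
ValueError: attempt to get argmax of an empty sequence
```

View pics/w17.png

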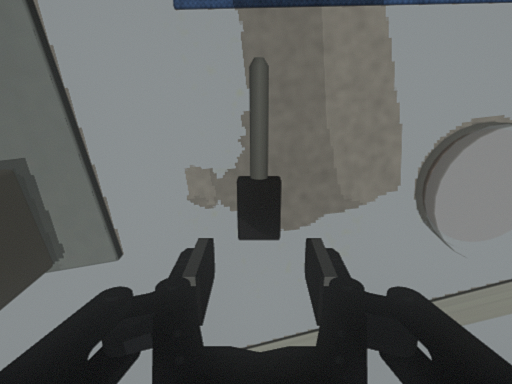

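Request:
apply_moves([
  [45,0,0,0.6,0,0,0],
  [45,0,0,0.5,0,0,0],
  [45,0,0,0.2,0,0,0],
  [45,0,0,0.06,0,0,0],
  [45,0,0,0,0,0,0],
])

```text
time: 44.68
tcp_pos: [0.6997, 0.1493, 0.0016]
tool_rot: [[-0.994, 0.105, 0.003], [0.105, 0.994, 0.0], [-0.003, 0.001, -1.0]]
force: [-0.4, -0.2, 0.1]
gripper_width: 0.0446
```

Request:
apply_moves([
  [45,0,0,0,0,0,0],
  [45,0,0,0,0,0,0],
])

```text
time: 44.92
tcp_pos: [0.6991, 0.1493, 0.0008]
tool_rot: [[-0.994, 0.105, 0.002], [0.105, 0.994, 0.0], [-0.002, 0.0, -1.0]]
force: [0.6, 0.8, -0.3]
gripper_width: 0.0449
```

Request:
apply_moves([
  [45,0,0,-0.02,0,0,0],
  [25,0,0,0,0,0,0],
  [20,0,0,0,0,0,0],
  [20,0,0,0,0,0,0],
  [20,0,0,0,0,0,0],
])

```text
time: 45.55
tcp_pos: [0.699, 0.1493, 0.0014]
tool_rot: [[-0.994, 0.105, 0.001], [0.105, 0.994, 0.0], [-0.001, 0.0, -1.0]]
force: [0.2, -0.1, 3.2]
gripper_width: 0.028
```

Request:
apply_moves([
  [20,0,0,0,0,0,0],
  [20,0,0,-0.2,0,0,0],
  [20,0,0,-0.5,0,0,0],
  [20,0,0,-0.8,0,0,0],
  [20,0,0,0,0,0,0],
])

```text
time: 46.18
tcp_pos: [0.7013, 0.1496, 0.0808]
tool_rot: [[-0.994, 0.105, 0.008], [0.105, 0.994, 0.001], [-0.008, 0.002, -1.0]]
force: [0.3, 0.5, -0.4]
gripper_width: 0.0282
```

Run:
```python
from h import *
s=snap('wrist','w18.png');go((.6995,.149,.002),174)
```

```text
t 46.23 tcp [0.6998 0.1494 0.0781] yaw 173.97 tilt 0.23 q6 12.7 w 0.0286 F [-0.5 -0.2 -1.4]
delta tool units [ 0.012 -0.01   1.521]
turn units z -0.004
delta after turn [ 0.006 -0.009  1.521]
```

View pics/w18.png

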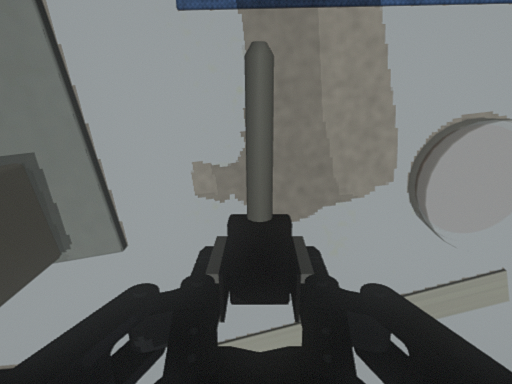

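Request:
apply_moves([
  [20,0.6,-0.07,0,0,0,0],
  [20,0.9,-0.1,0,0,0,0],
  [20,0.95,-0.11,0,0,0,0],
  [20,0.95,-0.11,0,0,0,0],
  [20,0.84,-0.1,0,0,0,0],
])

```text
time: 46.85
tcp_pos: [0.4815, 0.1468, 0.0734]
tool_rot: [[-0.994, 0.105, -0.005], [0.105, 0.994, -0.001], [0.004, -0.001, -1.0]]
force: [0.1, -0.3, -0.4]
gripper_width: 0.028
```

Request:
apply_moves([
  [20,0,0,0,0,0,-0.73],
  [20,0,0,0,0,0,-1],
  [20,0,0,0,0,0,-1],
  [20,0,0,0,0,0,-1],
  [20,0,0,0,0,0,-1],
])

```text
time: 47.48
tcp_pos: [0.4833, 0.1468, 0.0736]
tool_rot: [[-0.924, -0.383, -0.004], [-0.383, 0.924, -0.001], [0.004, 0.001, -1.0]]
force: [0.3, -0.0, -0.6]
gripper_width: 0.0278
```

Request:
apply_moves([
  [20,0,0,0,0,0,-1],
  [20,0,0,0,0,0,-1],
  [20,0,0,0,0,0,-1],
  [20,0,0,0,0,0,-1],
  [20,0,0,0,0,0,-1],
])

```text
time: 48.1
tcp_pos: [0.4833, 0.1468, 0.0735]
tool_rot: [[-0.608, -0.794, -0.004], [-0.794, 0.608, -0.001], [0.003, 0.003, -1.0]]
force: [-0.6, -0.3, -0.9]
gripper_width: 0.0281
```

Request:
apply_moves([
  [20,0,0,0,0,0,-1],
  [20,0,0,0,0,0,-1],
  [20,0,0,0,0,0,-1],
  [20,0,0,0,0,0,-1],
  [20,0,0,0,0,0,-1],
])

```text
time: 48.72
tcp_pos: [0.4832, 0.1468, 0.0735]
tool_rot: [[-0.13, -0.992, -0.004], [-0.992, 0.13, -0.001], [0.001, 0.004, -1.0]]
force: [-0.2, -0.6, -1.1]
gripper_width: 0.0282
```

Request:
apply_moves([
  [20,0,0,0,0,0,-1],
  [20,0,0,0,0,0,-1],
  [20,0,0,0.3,0,0,0],
  [20,0,0,0.2,0,0,0],
  [20,0,0,0,0,0,0],
])

```text
time: 49.35
tcp_pos: [0.483, 0.1468, 0.0483]
tool_rot: [[0.075, -0.997, -0.005], [-0.997, -0.075, -0.001], [0.0, 0.005, -1.0]]
force: [-0.3, -0.3, -1.6]
gripper_width: 0.0281
```

Run:
```python
from h import *
s=snap('wrist','w19.png');go((.4868,.1474,.0434),274.35)
```

```text
t 49.4 tcp [0.4839 0.1469 0.0493] yaw -85.69 tilt 0.17 q6 -85.0 w 0.0281 F [-0.  -0.1 -0.1]
delta tool units [-0.005 -0.06   0.118]
turn units z -0.006
delta after turn [-0.005 -0.059  0.118]
```

View pics/w19.png

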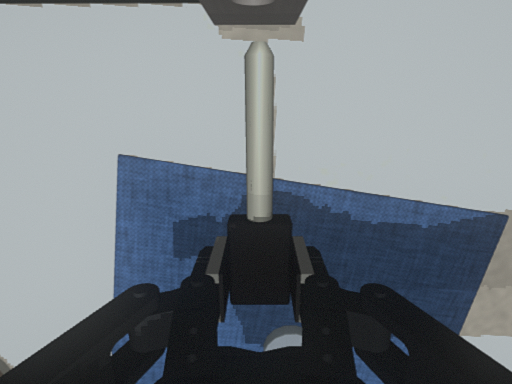

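```bash
cat >> h.py <<'E'
def ins(s,yaw=4.35):
    W=world(s);d=s['depth'];g=s['pixels'].astype(float).mean(2);st=get_state()
    c,sn=np.cos(np.radians(yaw)),np.sin(np.radians(yaw))
    p=st['tcp_pos'];Q=np.stack([(W[...,0]-.4957)*c+(W[...,1]-.0312)*sn,-(W[...,0]-.4957)*sn+(W[...,1]-.0312)*c,W[...,2]],-1)
    u,v=np.meshgrid(range(512),range(384))
    rod=(abs(u-260)<22)&(v>40)&(v<215)&(W[...,2]>.035)&(W[...,2]<.075)&(d>0)
    R=Q[rod]
    print('n',rod.sum())
    for a in np.arange(np.floor(R[:,1].min()*100)/100,R[:,1].max(),.015):
        k=(R[:,1]>=a)&(R[:,1]<a+.015)
        if k.sum()>20: print('y %.3f xmid %.4f width %.4f ztop %.4f'%(a,(np.percentile(R[k,0],1)+np.percentile(R[k,0],99))/2,np.ptp(R[k,0]),np.percentile(R[k,2],95)))
    pl=(abs(Q[...,1]-.004)<.006)&(abs(Q[...,0])<.035)&(Q[...,2]>.02)&(Q[...,2]<.075)&(d>0)&(v<40)
    E=Q[pl]
    if len(E): print('plate',pl.sum(),'x',E[:,0].min(),E[:,0].max(),'mid',(np.percentile(E[:,0],1)+np.percentile(E[:,0],99))/2,'z',E[:,2].min(),E[:,2].max(),'y',np.median(E[:,1]))
    q=np.array([(p[0]-.4957)*c+(p[1]-.0312)*sn,-(p[0]-.4957)*sn+(p[1]-.0312)*c,p[2]]);print('tcp station-rel eyeB',q.round(4))
E
python3 - <<'E'
from h import *
s=snap('wrist');ins(s)
E
```

```text
n 4701
y 0.020 xmid -0.0013 width 0.0115 ztop 0.0593
y 0.035 xmid -0.0013 width 0.0120 ztop 0.0595
y 0.050 xmid -0.0014 width 0.0119 ztop 0.0595
y 0.065 xmid -0.0012 width 0.0117 ztop 0.0594
y 0.080 xmid -0.0014 width 0.0117 ztop 0.0594
plate 1617 x -0.022095826434205334 0.022020249328144056 mid -7.927677102525371e-05 z 0.020020086888774713 0.04761327381905536 y 0.004231500113991258
tcp station-rel eyeB [-0.0023  0.1163  0.0502]
```

Request:
apply_moves([
  [20,0,-0.025,0.13,0,0,0],
  [20,0,0,0,0,0,0],
  [20,0,0,0,0,0,0],
  [20,0,0,0,0,0,0],
])

```text
time: 49.95
tcp_pos: [0.4866, 0.1472, 0.0446]
tool_rot: [[0.076, -0.997, 0.001], [-0.997, -0.076, 0.0], [-0.0, -0.001, -1.0]]
force: [-0.5, 0.1, -0.6]
gripper_width: 0.028
```

Run:
```python
from h import *
s=snap('wrist');ins(s)
```

```text
n 4705
y 0.020 xmid 0.0014 width 0.0116 ztop 0.0546
y 0.035 xmid 0.0014 width 0.0119 ztop 0.0547
y 0.050 xmid 0.0013 width 0.0118 ztop 0.0547
y 0.065 xmid 0.0014 width 0.0118 ztop 0.0547
y 0.080 xmid 0.0012 width 0.0117 ztop 0.0547
plate 1371 x -0.02206377712792072 0.021936290848237606 mid -2.8476525480476342e-05 z 0.020008519068013514 0.04360894948639041 y 0.004263209913290747
tcp station-rel eyeB [-0.0003  0.1164  0.0446]
```

Request:
apply_moves([
  [20,0,0.026,0.024,0,0,0],
  [20,0,0,0,0,0,0],
  [20,0.1,0,0,0,0,0],
  [20,0.1,0,0,0,0,0],
  [20,0.1,0,0,0,0,0],
])

```text
time: 50.62
tcp_pos: [0.4862, 0.1317, 0.0432]
tool_rot: [[0.076, -0.997, 0.0], [-0.997, -0.076, -0.0], [0.0, -0.0, -1.0]]
force: [-0.0, -0.8, -1.0]
gripper_width: 0.0283
```

Request:
apply_moves([
  [20,0.1,0,0,0,0,0],
  [20,0.1,0,0,0,0,0],
  [20,0,0,0,0,0,0],
  [20,0,0,0,0,0,0],
])

```text
time: 51.12
tcp_pos: [0.4869, 0.1222, 0.0431]
tool_rot: [[0.076, -0.997, -0.0], [-0.997, -0.076, 0.0], [-0.0, -0.0, -1.0]]
force: [0.3, -0.5, -0.4]
gripper_width: 0.0281
```

Run:
```python
from h import *
s=snap('wrist','w20.png');ins(s)
```

```text
n 5202
y -0.010 xmid -0.0004 width 0.0182 ztop 0.0700
y 0.005 xmid -0.0001 width 0.0118 ztop 0.0532
y 0.020 xmid -0.0003 width 0.0120 ztop 0.0532
y 0.035 xmid -0.0000 width 0.0117 ztop 0.0532
y 0.050 xmid -0.0003 width 0.0119 ztop 0.0532
y 0.065 xmid -0.0005 width 0.0202 ztop 0.0531
plate 125 x -0.021541410975421497 0.02208019446809746 mid 0.0001768645184801569 z 0.06818448123700686 0.07052554542935702 y -0.0018409813054769452
tcp station-rel eyeB [-0.0018  0.0915  0.0431]
```

View pics/w20.png

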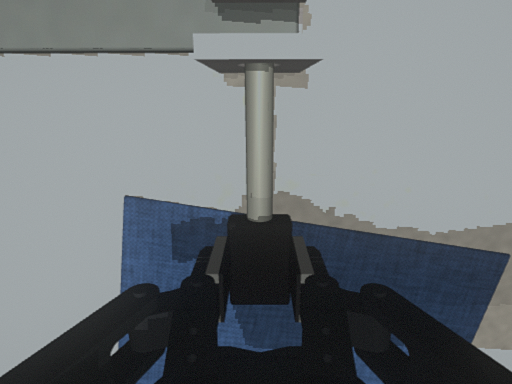

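Request:
apply_moves([
  [20,0.1,0,0,0,0,0],
  [20,0.1,0,0,0,0,0],
  [20,0.1,0,0,0,0,0],
  [20,0.1,0,0,0,0,0],
  [20,0.1,0,0,0,0,0],
])

```text
time: 51.8
tcp_pos: [0.4889, 0.0968, 0.0431]
tool_rot: [[0.076, -0.997, 0.0], [-0.997, -0.076, -0.0], [0.0, -0.0, -1.0]]
force: [0.8, 0.0, -0.3]
gripper_width: 0.0283
```

Request:
apply_moves([
  [20,0.1,0,0,0,0,0],
  [20,0.1,0,0,0,0,0],
  [20,0.1,0,0,0,0,0],
  [20,0.1,0,0,0,0,0],
  [20,0,0,0,0,0,0],
])

```text
time: 52.42
tcp_pos: [0.4903, 0.0769, 0.0431]
tool_rot: [[0.075, -0.997, -0.0], [-0.997, -0.075, -0.0], [0.0, 0.0, -1.0]]
force: [0.6, 0.6, -0.5]
gripper_width: 0.0283
```

Run:
```python
from h import *
s=snap('wrist','w21.png');ins(s)
```

```text
n 5621
y -0.050 xmid -0.0001 width 0.0116 ztop 0.0531
y -0.035 xmid -0.0005 width 0.0150 ztop 0.0701
y -0.020 xmid -0.0003 width 0.0118 ztop 0.0532
y -0.005 xmid -0.0004 width 0.0199 ztop 0.0699
y 0.010 xmid -0.0003 width 0.0142 ztop 0.0532
tcp station-rel eyeB [-0.0018  0.0462  0.0431]
```

View pics/w21.png

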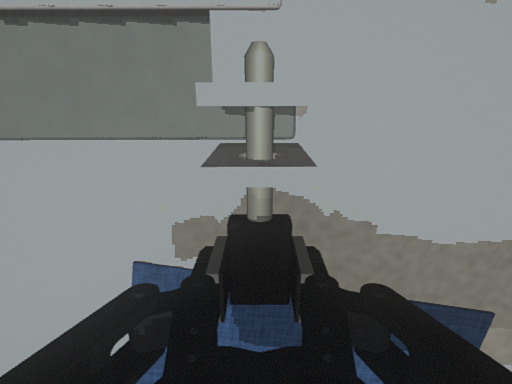

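Through both eyes. I'll keep pushing until the handle meets the outer eye.

Request:
apply_moves([
  [20,0.1,0,0,0,0,0],
  [20,0.1,0,0,0,0,0],
  [20,0.08,0,0,0,0,0],
  [20,0.05,0,0,0,0,0],
  [20,0.03,0,0,0,0,0],
])

```text
time: 53.1
tcp_pos: [0.4917, 0.0592, 0.0431]
tool_rot: [[0.076, -0.997, -0.0], [-0.997, -0.076, 0.0], [-0.0, 0.0, -1.0]]
force: [-0.3, -0.3, -1.0]
gripper_width: 0.0283
```

Request:
apply_moves([
  [20,0.03,0,0,0,0,0],
  [20,0.03,0,0,0,0,0],
  [20,0,0,0,0,0,0],
])

```text
time: 53.48
tcp_pos: [0.4919, 0.0563, 0.0431]
tool_rot: [[0.076, -0.997, 0.0], [-0.997, -0.076, 0.0], [-0.0, -0.0, -1.0]]
force: [-0.2, -0.0, -1.3]
gripper_width: 0.0282
```

Run:
```python
from h import *
s=snap('wrist','w22.png');ins(s);go((0,0,0))
```

```text
n 5570
y -0.080 xmid -0.0000 width 0.0113 ztop 0.0527
y -0.065 xmid -0.0001 width 0.0117 ztop 0.0532
y -0.050 xmid -0.0001 width 0.0121 ztop 0.0532
y -0.035 xmid -0.0005 width 0.0193 ztop 0.0700
y -0.020 xmid -0.0001 width 0.0119 ztop 0.0532
y -0.005 xmid -0.0005 width 0.0207 ztop 0.0645
tcp station-rel eyeB [-0.0019  0.0254  0.0431]
t 53.52 tcp [0.4919 0.0564 0.0431] yaw -85.65 tilt 0.0 q6 -95.6 w 0.0281 F [ 0.3  0.4 -1.2]
delta tool units [0.378 9.896 0.862]
```

View pics/w22.png

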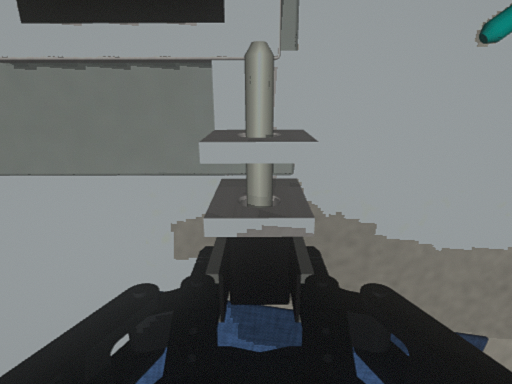

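Nearly in contact, with no force yet.

Request:
apply_moves([
  [20,0.03,0,0,0,0,0],
  [20,0.03,0,0,0,0,0],
  [20,0.02,0,0,0,0,0],
  [20,0,0,0,0,0,0],
])

```text
time: 54.02
tcp_pos: [0.492, 0.0558, 0.0432]
tool_rot: [[0.078, -0.997, -0.0], [-0.997, -0.078, 0.008], [-0.008, -0.0, -1.0]]
force: [-0.5, 9.4, -0.5]
gripper_width: 0.0281
```

Request:
apply_moves([
  [20,0,0,0.03,0,0,0],
  [20,0,0,0.02,0,0,0],
  [20,0,0,0,0,0,0],
  [30,0,0,0,0,0,0],
  [40,0,0,0,0,0,0],
])

```text
time: 54.65
tcp_pos: [0.4925, 0.0519, 0.0409]
tool_rot: [[0.076, -0.997, 0.001], [-0.997, -0.076, -0.001], [0.002, -0.0, -1.0]]
force: [0.3, 0.5, 0.3]
gripper_width: 0.0402
```

Request:
apply_moves([
  [55,0,0,0,0,0,0],
  [60,0,0,0,0,0,0],
  [60,0,0,-0.3,0,0,0],
  [60,0,0,-0.9,0,0,0],
  [60,0,0,-0.9,0,0,0],
])

```text
time: 55.28
tcp_pos: [0.492, 0.0522, 0.1474]
tool_rot: [[0.076, -0.997, 0.0], [-0.997, -0.076, -0.0], [0.0, 0.0, -1.0]]
force: [0.9, -0.4, 0.7]
gripper_width: 0.0598
```

Request:
apply_moves([
  [60,-0.9,0,-0.9,0,0,0],
  [85,-0.5,0,-0.9,0,0,0],
  [85,0,0,0,0,0,0],
  [85,0,0,0,0,0,0],
])

```text
time: 55.78
tcp_pos: [0.4871, 0.1212, 0.2353]
tool_rot: [[0.076, -0.997, 0.001], [-0.997, -0.076, -0.0], [0.0, -0.001, -1.0]]
force: [-0.1, 0.2, -0.0]
gripper_width: 0.0849
```

Run:
```python
from h import *
s=snap('wrist','w23.png');go((.6835,-.0918,.16),274.35)
ribs(s,(.5,.65,-.4,-.05),.085,.112,thr=.35)
im=s['pixels'][:,:,::-1]
W=world(s);z=W[...,2];x=W[...,0];y=W[...,1]
m=(z>.1)&(z<.125)&(x>.6)&(y>-.15)&(y<-.04);P=W[m]
if m.sum()>20: print('key',cv2.minAreaRect((P[:,:2]*1000).astype(np.float32)),np.median(P,0))
```

```text
t 55.83 tcp [0.4866 0.1209 0.2341] yaw -85.67 tilt 0.08 q6 -88.0 w 0.0849 F [-0.9  0.7 -0.1]
delta tool units [ 4.539 -3.608  1.479]
turn units z -0.004
delta after turn [ 4.541 -3.604  1.482]
```

View pics/w23.png

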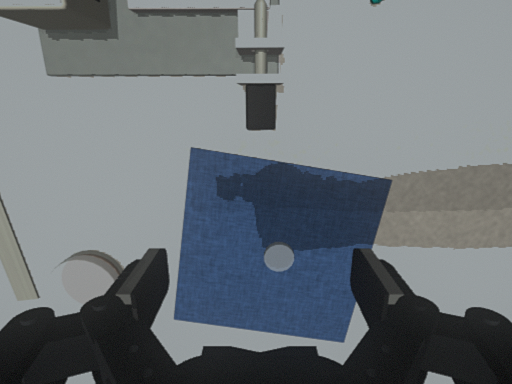

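Run:
```python
from h import *
s=snap('wrist');W=world(s);g=s['pixels'].astype(float).mean(2)
c,sn=np.cos(np.radians(4.35)),np.sin(np.radians(4.35))
Q=np.stack([(W[...,0]-.4957)*c+(W[...,1]-.0312)*sn,-(W[...,0]-.4957)*sn+(W[...,1]-.0312)*c,W[...,2]],-1)
m=(abs(Q[...,0])<.03)&(abs(Q[...,1]-.03)<.035)&(Q[...,2]>.035)&(Q[...,2]<.06)&(g<70)
m=cv2.morphologyEx(m.astype(np.uint8),cv2.MORPH_OPEN,np.ones((3,3)))>0
P=Q[m];print(m.sum(),P.min(0),P.max(0),np.median(P,0))
for a in (.005,.015,.025,.035,.042):
    k=abs(P[:,1]-a)<.004;print(a,np.median(P[k,2]),np.percentile(P[k,0],[2,98]))
m=(abs(Q[...,0])<.03)&(abs(Q[...,1])<.02)&(Q[...,2]>.066)&(Q[...,2]<.075);print('plate top y',np.percentile(Q[m][:,1],[1,99]))
t=snap('scene');im=t['pixels'][:,:,::-1];u=proj(t,[.493,.05,.048]);print(u)
a,b=int(u[0]),int(u[1]);cv2.imwrite('pics/s24.png',cv2.resize(im[b-50:b+80,a-70:a+90],None,fx=4.5,fy=4.5,interpolation=cv2.INTER_CUBIC))
```

```text
1338 [-0.01591243  0.00422596  0.03685442] [0.01377441 0.04825693 0.05341766] [-0.00061487  0.02542516  0.0499238 ]
0.005 0.049577850595184714 [-0.01541741  0.01306303]
0.015 0.04988068298041515 [-0.01521143  0.01316726]
0.025 0.0498562124305979 [-0.01461886  0.01334512]
0.035 0.05010976273126033 [-0.01474023  0.01348305]
0.042 0.05002301705372325 [-0.01482062  0.01357661]
plate top y [-0.00346854  0.00431718]
[264.51127644 194.59630868]
```

View pics/s24.png

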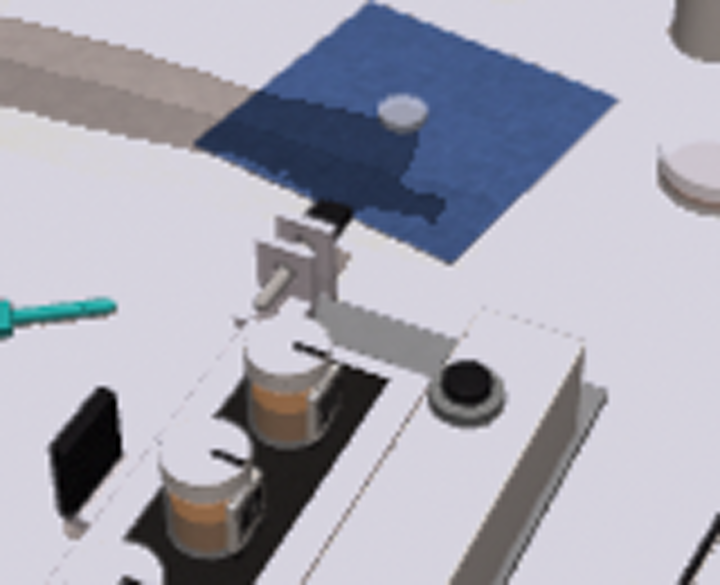

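Request:
apply_moves([
  [0,0.66,-0.72,0,0,0,0],
  [0,0.66,-0.72,0,0,0,0],
  [0,0.66,-0.72,0,0,0,0],
  [0,0.66,-0.72,0,0,0,0],
  [0,0.66,-0.72,0,0,0,0],
])

```text
time: 56.55
tcp_pos: [0.6793, -0.0313, 0.233]
tool_rot: [[0.075, -0.997, -0.003], [-0.997, -0.075, 0.0], [-0.001, 0.003, -1.0]]
force: [0.9, 0.1, -0.1]
gripper_width: 0.0004
```

Request:
apply_moves([
  [0,0,0,0,0,0,0],
  [0,0,0,0,0,0,0],
  [0,0,0,0,0,0,0],
])

```text
time: 56.92
tcp_pos: [0.6781, -0.0288, 0.2356]
tool_rot: [[0.076, -0.997, 0.0], [-0.997, -0.076, 0.0], [-0.0, -0.0, -1.0]]
force: [-0.7, 0.6, 0.4]
gripper_width: -0.0002
```

Run:
```python
from h import *
s=snap('wrist','w25.png');W=world(s);g=s['pixels'].astype(float).mean(2);z=W[...,2];x=W[...,0];y=W[...,1]
m=(z>.1)&(z<.125)&(x>.63)&(x<.74)&(y>-.15)&(y<-.04)&(g<70)
m=cv2.morphologyEx(m.astype(np.uint8),cv2.MORPH_OPEN,np.ones((5,5)))>0
P=W[m];print(fitcirc(P),np.median(P,0),m.sum());c=fitcirc(P)[0];go((c[0],c[1],.125))
ribs(s,(.5,.65,-.4,-.05),.085,.105,thr=.35)
```

```text
(array([ 0.68781598, -0.09007627]), 0.015475618362426757) [ 0.68755917 -0.09052243  0.11605782] 1129
t 56.98 tcp [ 0.6783 -0.0286  0.2361] yaw -85.6 tilt 0.06 q6 -102.5 w 0.0003 F [-0.1  0.8  0.5]
delta tool units [ 1.239 -0.094  2.222]
ctr [ 0.568  -0.1064] r 0.0282 z 0.0991 n 3687  rib n 122 axis 4.5 ctrdir 2.4 0.016
```

View pics/w25.png

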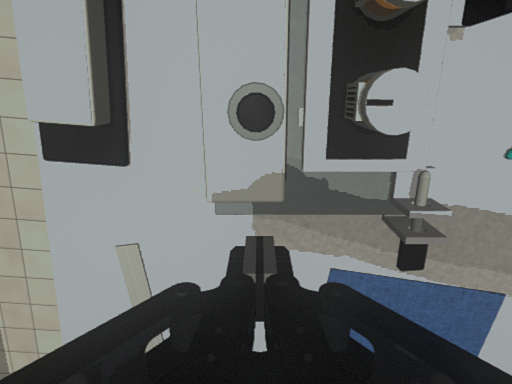

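Request:
apply_moves([
  [0,0.62,-0.05,0,0,0,0],
  [0,0.62,-0.04,0.5,0,0,0],
  [0,0,0,0.8,0,0,0],
  [0,0,0,0.6,0,0,0],
  [0,0,0,0,0,0,0],
])

```text
time: 57.6
tcp_pos: [0.6854, -0.0897, 0.137]
tool_rot: [[0.077, -0.997, -0.006], [-0.997, -0.077, 0.001], [-0.002, 0.006, -1.0]]
force: [-0.1, 0.5, -0.4]
gripper_width: 0.0001
```

Request:
apply_moves([
  [0,0,0,0,0,0,0],
  [0,0,0,0,0,0,0],
])

```text
time: 57.85
tcp_pos: [0.6895, -0.0909, 0.143]
tool_rot: [[0.076, -0.997, 0.005], [-0.997, -0.076, -0.001], [0.002, -0.005, -1.0]]
force: [0.6, -0.4, -0.5]
gripper_width: -0.0
```

Run:
```python
from h import *
go((.6878,-.0902,.1165))
t=snap('top');im=t['pixels'][:,:,::-1];cv2.imwrite('pics/t26.png',cv2.resize(im[100:250,110:400],None,fx=2.7,fy=2.7,interpolation=cv2.INTER_CUBIC))
```

```text
t 57.85 tcp [ 0.6895 -0.0909  0.143 ] yaw -85.62 tilt 0.29 q6 -107.4 w -0.0 F [ 0.6 -0.4 -0.5]
delta tool units [-0.017  0.036  0.531]
```

View pics/t26.png

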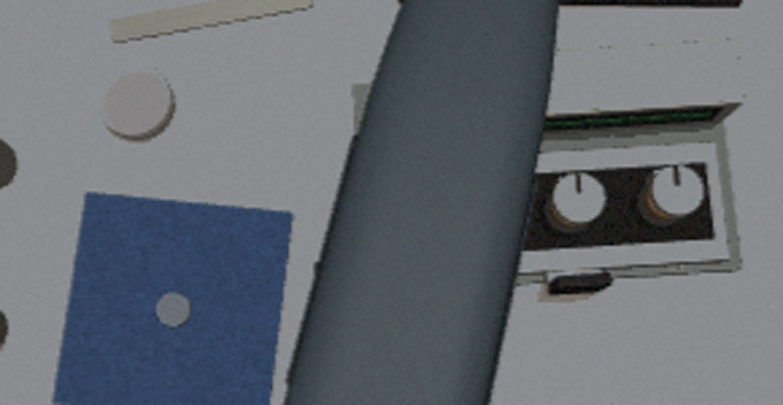

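Request:
apply_moves([
  [0,0,0.03,0.2,0,0,0],
  [0,0,0,0.15,0,0,0],
  [0,0,0,0.1,0,0,0],
  [0,0,0,0.05,0,0,0],
  [0,0,0,0.05,0,0,0],
])

```text
time: 58.52
tcp_pos: [0.6863, -0.091, 0.1128]
tool_rot: [[0.076, -0.997, -0.0], [-0.997, -0.076, 0.0], [-0.0, 0.0, -1.0]]
force: [-2.2, 0.8, 4.2]
gripper_width: 0.0002
```

Request:
apply_moves([
  [0,0,0,0.04,0,0,0],
  [0,0,0,0.04,0,0,0],
  [0,0,0,0.04,0,0,0],
  [0,0,0,0,0,0,0],
])

```text
time: 59.02
tcp_pos: [0.6865, -0.091, 0.111]
tool_rot: [[0.076, -0.997, 0.002], [-0.997, -0.076, -0.001], [0.001, -0.002, -1.0]]
force: [-8.6, 1.2, 14.4]
gripper_width: 0.0001
```

Request:
apply_moves([
  [0,0,0,0.04,0,0,0],
  [0,0,0,0,0,0,0],
  [0,0,0,0,0,0,0],
])

```text
time: 59.4
tcp_pos: [0.6865, -0.0911, 0.1108]
tool_rot: [[0.076, -0.997, 0.003], [-0.997, -0.076, -0.001], [0.001, -0.003, -1.0]]
force: [-10.1, 2.3, 19.8]
gripper_width: -0.0
```

The key has bottomed: 20 N with no further travel. I'll retreat and check everything.

Request:
apply_moves([
  [0,0,0,-0.3,0,0,0],
  [0,0,0,-0.7,0,0,0],
  [0,0,0,-0.9,0,0,0],
  [0,0,0,-0.9,0,0,0],
  [0,-0.6,0,0,0,0,0],
])

```text
time: 60.02
tcp_pos: [0.6874, -0.0635, 0.2497]
tool_rot: [[0.072, -0.997, 0.011], [-0.997, -0.072, -0.003], [0.003, -0.011, -1.0]]
force: [0.4, 0.3, 0.5]
gripper_width: 0.0002
```

Request:
apply_moves([
  [0,-0.9,0.3,0,0,0,0],
  [0,-0.9,0.6,0,0,0,0],
  [0,-0.9,0.6,0,0,0,0],
  [0,-0.9,0.6,0,0,0,0],
  [0,-0.9,0.6,0,0,0,0],
])

```text
time: 60.65
tcp_pos: [0.5322, 0.1543, 0.2438]
tool_rot: [[0.076, -0.997, 0.001], [-0.997, -0.076, 0.001], [-0.0, -0.001, -1.0]]
force: [0.3, 0.2, 0.4]
gripper_width: -0.0004
```

Request:
apply_moves([
  [0,-0.5,0.3,0,0,0,0],
  [0,0,0,0,0,0,0],
])

```text
time: 60.9
tcp_pos: [0.5153, 0.1786, 0.2444]
tool_rot: [[0.079, -0.997, 0.001], [-0.997, -0.079, 0.001], [-0.0, -0.001, -1.0]]
force: [-0.1, -0.2, -1.3]
gripper_width: 0.0001
```

Run:
```python
from h import *
t=snap('top');im=t['pixels'][:,:,::-1];cv2.imwrite('pics/t27.png',cv2.resize(im[60:280,70:400],None,fx=2.4,fy=2.4,interpolation=cv2.INTER_CUBIC))
go((0,0,0))
s=snap('scene');im=s['pixels'][:,:,::-1];cv2.imwrite('pics/s27.png',cv2.resize(im[120:340,160:360],None,fx=2.7,fy=2.7,interpolation=cv2.INTER_CUBIC))
```

```text
t 60.95 tcp [0.5161 0.1774 0.2442] yaw -85.54 tilt 0.07 q6 -82.5 w 0.0002 F [-0.  -0.  -0.5]
delta tool units [ 2.735 10.572  4.872]
```

View pics/t27.png

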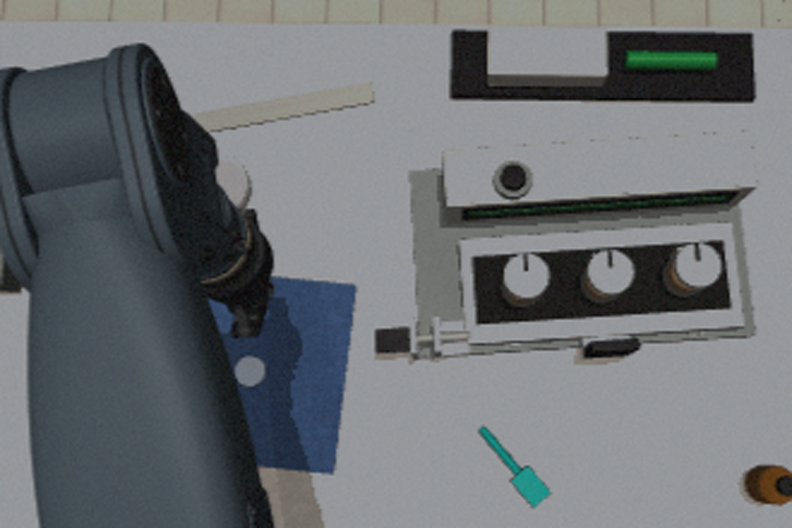

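View pics/s27.png

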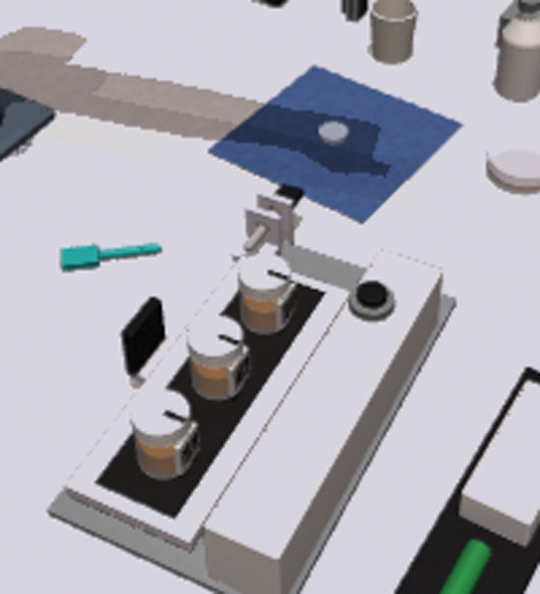

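Run:
```python
from h import *
t=snap('top');
for j in jars(t,.09,.11,(.52,.63,-.4,-.05)):print(j[1].round(4),round(j[2],4),j[3])
print(workorder.close_job())
```

```text
[ 0.582  -0.3158] 0.0282 286
[ 0.5722 -0.2106] 0.0282 284
[ 0.566  -0.1067] 0.028 280
the job is handed in; nothing more can be done
None
```

The job is done and handed in at about 61 s of the 210 s allowed. Only three jars were present.

- **Jars:** All three stand on the rubber strip, about 105 mm apart. Before the slide their cap ribs were at 3.8–4.8°, against the 4.35° that faces the window. After the slide they were at 3.8–5.1°.
- **Carriage:** I slid it home to its end stop. It held at 11 N with no further travel, and the two eyes were in line and 30 mm apart.
- **Pin:** The steel pin went through both eyes without rubbing. I pushed until the handle met the outer eye (about 9 N). After release, the handle's front was measured at 4.2 mm and the eye's face at 4.3 mm.
- **Read key:** It went down about 6 mm to its stop, reaching 20 N.
- **Last pictures:** The final top and scene views show the jars upright and the carriage home with the pin in. The arm is clear of them, and the turquoise look-alike and the other bench items that can be seen have not moved.

The last check before handing in confirmed the jars' positions and heights. Label angles were last measured after the slide (the nearest jar once more before the key press); the final views only show the ribs still pointing at the window. The top and wrist cameras disagreed by about 2 mm throughout, so I used the wrist camera for the grasps and the pin. No jar was seen to be knocked and no grip slip was noticed.

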